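# Set the end stop, then hold a round handle blank pressed in the V-rest

### The arm

A 6-joint arm with a two-finger parallel gripper is mounted at the origin on a cart in front of the work surface, level with it; the furniture and walls round the work are solid. World frame = base frame: x ahead of the robot, y to its left, z up, the work surface at z = 0. Lengths are in m, angles in rad, forces in N, time in s.
With the tool pointing down it reaches from about 0.225 to 0.875 m from the base axis. Payload 3.4 kg.
Tool frame: the origin (TCP) lies between the finger pads; the fingertips stand 17 mm ahead of it and the grasp point (between the pads) lies 2 mm behind it; y points along the fingers, z is the direction in which the jaws open and shut, and the axes are right-handed (so a half turn about y gives the same grasp; the last joint's range is limited). The gripper opens to 85 mm and grips with 20 to 120 N. Pads are 22 mm wide; open, the fingers measure 114 mm over their backs; the gripper's body (76 mm by 85 mm) begins 54 mm behind the grasp point. The pads swing forward as they close: fully open they stand 13 mm farther back than shut.
Start: joints at [1.133, 0.276, 1.505, -0, 1.361, -0.121], TCP at [0.179, 0.546, 0.248] pointing down, gripper open.
Joint ranges: [-2.89, 2.89], [-0.75, 2.08], [0.22, 2.7], [-1.18, 4.32], [0.11, 2.71], [-2.7, 2.7]. Speed limits (rad/s): [2.57, 2.57, 3.14, 3.14, 3.14, 3.14].

### API

Orientations are given as a unit quaternion [w, x, y, z].
In Python, from rig import manip, get_image, camera_model, sign_off, spot_in, silhouettes, spot_point gives the robot as it stands.
- The arm moves only by the tool jog_arm, never from a script. Its argument "targets" is a list of rows, each a list of 3 entries, a list of its own where there are three numbers: the finger opening in m, from 0 to 0.0854, then the shift along the world's x, y, z in m, then the turn about the world's z in rad. In form: [[claw, [x, y, z], spin], ...]. A call has 1 to 10 rows; each row shifts and turns the commanded pose from where the row before left it; what a row does not reach is not made up. A row lasts 1/8 s, in which the tool goes at most 62.5 mm and 10.7 degrees, less where a joint would pass 70% of its speed; a pose out of reach is approached as far as the arm can. A call with a gripper value outside its range is refused whole. The fingers move at their own pace and stop on an object; "force" is the grip in N (left out, the last holds). Time passes only in rows, so rows that do not move let the fingers close. It gives the time, the measured TCP pose, the force and the opening at its end, in the units of the state.
- manip.get_state(): the state, without advancing time (a new reading comes with each control period).
- get_image(name): name is "scene" or "top"; returns (picture, depth): 400x640x3 uint8, red, green, blue; 400x640 float32, m along the optical axis (not along the pixel's ray), 0 where there is no reading.
- camera_model(name): a dict with "mtx" (3x3 intrinsics, pixels), "distortion" ([k1, k2, p1, p2, k3] as OpenCV has them; the pictures are not rectified), "world_from_camera" (4x4, takes a point from camera to world coordinates). Camera axes: x right, y up, looking along -z (the intrinsics and any distortion apply to the point x, -y, -z); pixel columns grow to the right and rows downward; lengths in m; the calibration is good to about 2 mm. A picture is of the moment at which its call begins. camera_model takes no time and is no camera call.
- sign_off(): hands the job in, once; it reports no verdict.
Trained networks look in the newest picture that a camera, given by its name, has taken for a name from the list of things; names that differ only in an ending like _2 or _b are one class to them, and where a whole thing is asked for, a point or a joint stands for the part that bears it (a point fixed in the world has none). Each returns a list of dicts, best first, with "score" (0 to 1); they miss things now and then, are a little off and sometimes report something else, mostly with a low value. They report only what shows in the picture. A call takes as long as a camera call. They do not tell look-alikes from the thing itself.
- spot_in(name, camera): "position" ([column, row] in pixels, amid what is visible of it).
- silhouettes(name, camera): "mask" (400x640 bool, what is visible of it) and "position" ([column, row] in pixels, amid what is visible of it).
- spot_point(name, camera): "position" ([column, row] in pixels: a listed point, or the origin of a listed thing).
The state is a dict: "clock": time; "qpos": joint angles; "qd": joint speeds; "effort": joint torques, N m; "position": TCP position; "ee_rot": TCP orientation; "contact_force": force on the tool from outside, world axes, zero at the start; "moment": the same for the moment, N m; "width": finger opening in m.
Only numpy, scipy, OpenCV 4.12 (cv2) and the standard library are available. Lean on these libraries where they do the work, as an engineer would, in place of code of your own. Each camera call takes 0.05 s, during which the arm holds its last target.

### The job

First stand the steel stop blade (red grip) in the slot at the end of the V-rest, pushed fully home, and let go of it. Then lay the dark round wooden bar along the V-rest with its end against the blade, and finish with the gripper still pressing the bar down with about 10 N, firmly and evenly onto both sides of the V: do not let go at the end. Leave the tools and blocks lying around where they are.

Things in the scene. Friction and masses are not known exactly. Their poses are not given: they have to be found in the camera images.
- v_rest: V-rest fixed to the worktop: dark steel base 150 x 74 x 10 mm with two aluminium V blocks and, at its +x end, a steel slot. Origin: on the worktop, midway between the V blocks; x along the V toward the slot, z up. The V blocks fill |x| = 30 to 54 mm, |y| < 30 mm, up to z = 53 mm; between them is a free 60 mm gap for fingers (base top at z = 10 mm)
- v_seat (a point): axis point of a seated bar, midway between the V blocks: at x = 0, y = 0, z = 54 mm of the V-rest, same axes. The 90 degree V is symmetric about y = 0, 40 mm wide at the top
- v_slot (a point): centre of the slot's floor: at x = 68.25, y = 0, z = 10 mm of the V-rest, same axes. The slot is 6.5 mm wide in x and 36 mm long in y; straight walls rise 19 mm from the floor, and above them a 45 degree lead-in, 5 mm wider on every side, to 24 mm
- v_left: the two V faces on the V-rest's +y side, sloping at 45 degrees; part of the V-rest, same origin and axes; smooth, friction about 0.3
- v_right: the two V faces on the V-rest's -y side, sloping at 45 degrees; part of the V-rest, same origin and axes; smooth, friction about 0.3
- blade: loose stop blade standing upright in a small brown wooden stand: steel plate 5 mm thick (x), 30 mm wide (y), 68 mm tall, with a red grip block 12 mm (x) x 36 mm (y) from z = 62 to 86 mm. Origin: centre of its lower edge, z up; front and back alike. About 90 g. Home: on the slot floor, its width across the V; the bar's end then meets the plate below the grip. It can lean a few degrees
- bar: loose dark wooden round bar, 30 mm diameter, 130 mm long, about 120 g, lying in a light wooden cradle. Origin: its centre; x is along its axis (both ends alike). Seated against the blade its centre is at about x = 1 mm, y = 0, z = 54 mm in the V-rest's frame
- cradle: light wooden cradle fixed to the worktop, 150 x 56 x 22 mm, origin on the worktop under its middle, x along the bar. It holds the bar's axis at z = 25 mm; between its ends (|x| < 49 mm) there is only an 18 mm wide, 10 mm high strip under the bar, so fingers can go down on both sides there
- blade_stand: brown wooden stand fixed to the worktop, 52 x 60 x 25 mm, origin on the worktop under its middle; its slot, 8.8 mm (x) by 38 mm (y), floor at z = 5 mm, holds the blade
- burr_block: bystander: wooden block with burrs, 50 x 130 x 66 mm, origin centre of underside
- wood_block_1: bystander: dark wooden block 50 x 75 x 28 mm, origin centre of underside
- gouge_wide: bystander: carving gouge, 210 mm long, lying, origin centre of underside
- spray_cap: bystander: pale ribbed round plastic cap, 49 mm diameter, 38 mm tall, origin centre of underside
There are look-alikes about, which are no part of the job. There is more than one size of the blade; the one meant has the size given above.

How it is judged:
On the way, in this order (a step that is already met when the one before it is completed fails the run):
1. the stop blade is fully home in the slot of the V-rest and let go, and the bar is not in the V-rest yet (z of blade in the frame of v_rest below 0.0125 m and x of blade in the frame of v_rest between 0.0645 and 0.072 m and y of blade in the frame of v_rest between -0.006 and 0.006 m and angle between blade's own z axis and vertical below 0.15 rad and contact force between the fingers and blade below 0.1 N and distance between bar and v_rest above 0.1 m), for 0.2 s.
2. the bar lies in the V (z of bar in the frame of v_rest between 0.0515 and 0.0565 m and y of bar in the frame of v_rest between -0.003 and 0.003 m and angle between the x axis of bar and the x axis of v_rest, either way round below 0.06 rad), for 0.2 s.
At the end, for the whole second after the job is handed in: Blade home in the slot (within 2.5 mm of its floor, leaning under 0.15 rad); bar in both V blocks (axis within 2.5 mm in height, 3 mm sideways, 0.06 rad), its end within about 4 mm of the blade; the fingers press it (over 3 N) so that the left and right V faces each bear 2 to 30 N, at rest (all of step 2 and z of blade in the frame of v_rest below 0.0125 m and x of blade in the frame of v_rest between 0.0645 and 0.072 m and y of blade in the frame of v_rest between -0.006 and 0.006 m and angle between blade's own z axis and vertical below 0.15 rad and x of bar in the frame of v_rest between -0.004 and 0.006 m and contact force between bar and v_left between 2 and 30 N and contact force between bar and v_right between 2 and 30 N and contact force between the fingers and bar above 3 N and linear speed of bar below 0.02 m/s); the arm keeps its last pose, push and grip.
It fails at once if a bystander is shoved by more than 30 mm (distance of any of burr_block, wood_block_1, gouge_wide, spray_cap from where it was at the start of the episode above 0.03 m).
It also fails if it takes over 64 s, if anything falls off the work surface, if the arm or the gripper's body presses on something with over 40 N, if the wrist force passes 120 N, or if a joint passes its speed limit or range.

## Working session

There is one attempt and no reset: what is moved stays moved. The work goes in short steps, Python scripts to look and compute and a tool call to move; the robot and the scene stay as the last step left them, time stands still between calls to the robot, and variables do not carry over. Pictures are saved under pics/ and viewed, and the job is handed in when it is done.

Besides the shell and the picture viewer there is one more tool, called after ">>>" by a JSON object that holds its "op" and its "data", one argument or row to a line. jog_arm: Moves the arm, as the interface text tells. Its arguments: {"type":"object","properties":{"targets":{"type":"array","items":{"type":"array"}},"force":{"type":"number"}},"required":["targets"]}

```bash
mkdir -p pics; ls; cat > h.py <<'E'
import numpy as np, cv2
from rig import manip, get_image, camera_model, sign_off, spot_in, silhouettes, spot_point
def save(n,im,crop=None,s=1):
    if crop: x0,y0,x1,y1=crop; im=im[y0:y1,x0:x1]
    im=cv2.resize(im,None,fx=s,fy=s,interpolation=cv2.INTER_CUBIC)
    cv2.imwrite('pics/'+n,im[:,:,::-1])
def cloud(cam,d):
    m=camera_model(cam);K=np.array(m['mtx']);D=np.array(m['distortion'],float);T=np.array(m['world_from_camera'])
    v,u=np.mgrid[0:400,0:640]
    p=cv2.undistortPoints(np.stack([u,v],-1).reshape(-1,1,2).astype(float),K,D).reshape(400,640,2)
    c=np.stack([p[...,0]*d,-p[...,1]*d,-d],-1)
    w=c@T[:3,:3].T+T[:3,3]; w[d==0]=np.nan
    return w
def ray_at_z(cam,px,z):
    m=camera_model(cam);K=np.array(m['mtx']);D=np.array(m['distortion'],float);T=np.array(m['world_from_camera'])
    p=cv2.undistortPoints(np.array(px,float).reshape(-1,1,2),K,D).reshape(-1,2)
    c=np.stack([p[:,0],-p[:,1],-np.ones(len(p))],-1)@T[:3,:3].T
    o=T[:3,3]; t=(z-o[2])/c[:,2]
    return o+c*t[:,None]
def proj(cam,P):
    m=camera_model(cam);K=np.array(m['mtx']);D=np.array(m['distortion'],float);T=np.array(m['world_from_camera'])
    c=(np.array(P,float).reshape(-1,3)-T[:3,3])@T[:3,:3]; c[:,1:]*=-1
    return cv2.projectPoints(c.reshape(-1,1,3),np.zeros(3),np.zeros(3),K,D)[0].reshape(-1,2)
E
python3 - <<'E'
from h import *
for c in ['scene','top']:
    im,d=get_image(c); np.savez(c+'0.npz',im=im,d=d); save(c+'0.png',im,s=1.25)
    print(c,np.round(camera_model(c)['world_from_camera'],3).tolist(),np.array(camera_model(c)['mtx']).tolist(),camera_model(c)['distortion'])
print(manip.get_state())
E
```

```text
pics
scene [[0.661, 0.341, -0.668, -0.092], [-0.75, 0.307, -0.586, -0.592], [0.005, 0.889, 0.458, 0.54], [0.0, 0.0, 0.0, 1.0]] [[392.1810582039053, 0.0, 319.7742446912688], [0.0, 392.1810582039053, 202.83913315009502], [0.0, 0.0, 1.0]] [-0.03354433  0.          0.          0.          0.        ]
top [[-0.01, 0.982, -0.191, 0.388], [-1.0, -0.01, 0.002, 0.028], [0.0, 0.191, 0.982, 1.22], [0.0, 0.0, 0.0, 1.0]] [[456.9547502089794, 0.0, 323.47552948875114], [0.0, 456.9547502089794, 200.47286291462677], [0.0, 0.0, 1.0]] [-0.09621598  0.          0.          0.          0.        ]
{'clock': 0.1, 'qpos': array([ 1.13302682e+00,  2.76527425e-01,  1.50601470e+00,  3.88137608e-06,
        1.36069936e+00, -1.20963390e-01]), 'qd': array([ 0.00071074, -0.00170061, -0.00261756,  0.00071815, -0.00016377,
       -0.00017243]), 'effort': array([ 2.31150123e-03, -4.17700088e+01, -2.46408230e+01, -1.16454285e-05,
        5.81210770e-03, -7.30951768e-06]), 'position': array([0.17892475, 0.54598313, 0.2475254 ]), 'ee_rot': array([-0.69769386,  0.69881382, -0.11170234,  0.11137827]), 'contact_force': array([-0.5554307 , -0.42132213, -0.77868021]), 'moment': array([ 0.02650382, -0.00573174, -0.05123088]), 'width': 0.08513454947368121}
```

View pics/scene0.png

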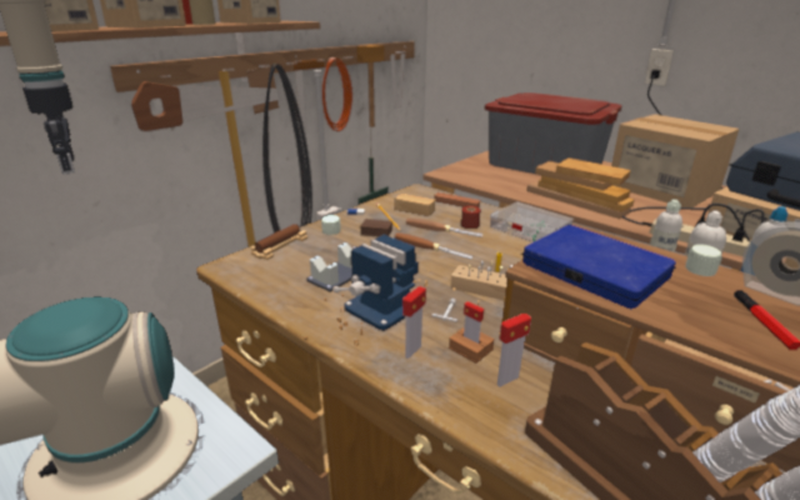

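View pics/top0.png

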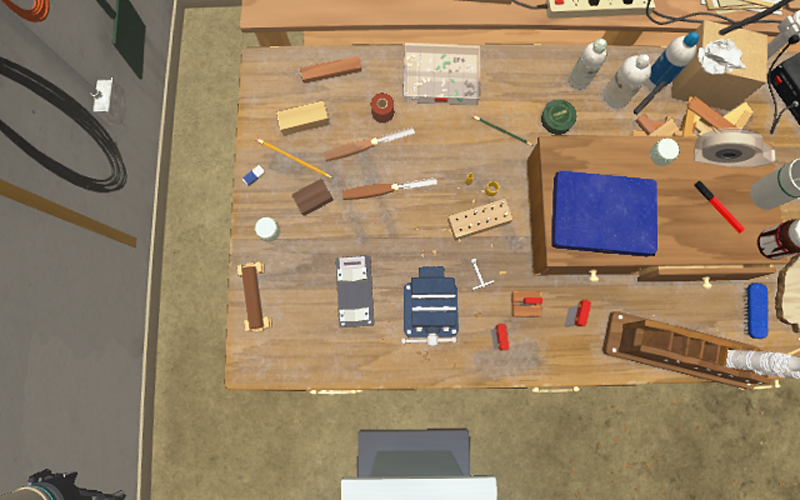

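Blade candidates in the top view at 800 px scale: (533,300), in the brown stand; (502,337) and (583,312), both taller with no stand. In the scene view these are (473,315), (413,305) and (515,330). Bar candidates are (252,297) in the cradle and (330,68), a reddish stick. I'll check close crops.

```bash
python3 - <<'E'
from h import *
s=np.load('scene0.npz');t=np.load('top0.npz')
save('c1.png',s['im'],(300,210,440,320),5)
a=cv2.resize(t['im'][190:310,170:300],None,fx=3,fy=3,interpolation=3);b=cv2.resize(t['im'][190:310,290:490],None,fx=3,fy=3,interpolation=3)
save('c2.png',a,s=1.6);save('c3.png',b,s=1.3)
W=cloud('top',t['d'])
for n in ['blade','v_rest','v_slot','v_seat','bar','cradle','blade_stand']:
  for c in ['top','scene']:
    for f in [spot_point]:
      r=f(n,c)
      print(n,c,[(np.round(x['position'],1).tolist(),round(x['score'],2)) for x in r[:4]])
for p in [(426,240),(402,270),(466,249)]:
    w=W[p[1]-14:p[1]+14,p[0]-14:p[0]+14].reshape(-1,3); w=w[w[:,2]>0.03]
    if len(w): print(p,np.nanmax(w[:,2]),np.nanmedian(w,0),np.nanmin(w,0),np.nanmax(w,0))
print(manip.get_state()['clock'])
E
```

```text
blade top [([457.0, 250.4], 0.64), ([418.4, 242.9], 0.57), ([393.9, 270.9], 0.47)]
blade scene [([330.0, 280.5], 0.9), ([405.2, 303.7], 0.85), ([378.2, 277.8], 0.78), ([223.0, 191.3], 0.55)]
v_rest top [([285.4, 238.8], 0.64), ([201.5, 240.2], 0.53)]
v_rest scene [([270.9, 219.2], 0.82), ([226.1, 197.1], 0.59)]
v_slot top [([284.1, 210.7], 0.97), ([312.0, 154.3], 0.62)]
v_slot scene [([287.8, 207.7], 0.96)]
v_seat top [([281.8, 232.5], 0.62)]
v_seat scene [([272.7, 204.5], 0.96)]
bar top [([201.6, 241.9], 0.81), ([421.1, 241.8], 0.63)]
bar scene [([223.1, 189.2], 0.54)]
cradle top []
cradle scene [([221.4, 195.0], 0.65), ([348.6, 198.6], 0.58)]
blade_stand top [([424.2, 242.8], 0.82), ([250.7, 161.2], 0.69), ([281.8, 210.0], 0.53)]
blade_stand scene [([376.7, 278.8], 0.73), ([300.9, 187.1], 0.35)]
(426, 240) 0.09782827004647832 [ 0.50336696 -0.22784995  0.09018118] [ 0.4868345  -0.25482908  0.03008533] [ 0.52915071 -0.2080683   0.09782827]
(402, 270) 0.12720320842659794 [ 0.43209695 -0.15993814  0.11926622] [ 0.40612107 -0.17089567  0.03023403] [ 0.45641043 -0.15173028  0.12720321]
(466, 249) 0.1262534457770199 [ 0.47496323 -0.31946743  0.11575363] [ 0.45110202 -0.33643066  0.03200623] [ 0.50039052 -0.30913262  0.12625345]
0.8
```

View pics/c1.png

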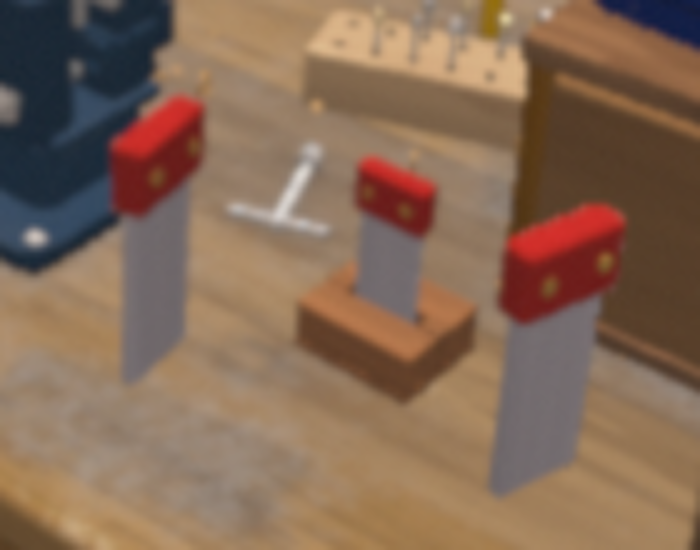

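View pics/c2.png

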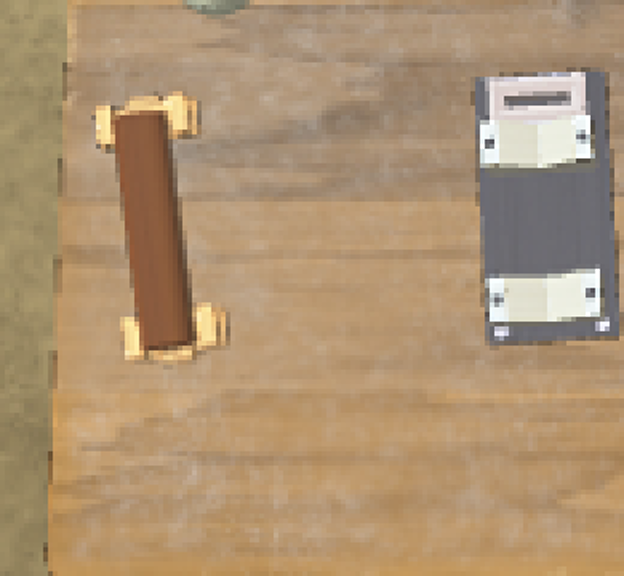

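View pics/c3.png

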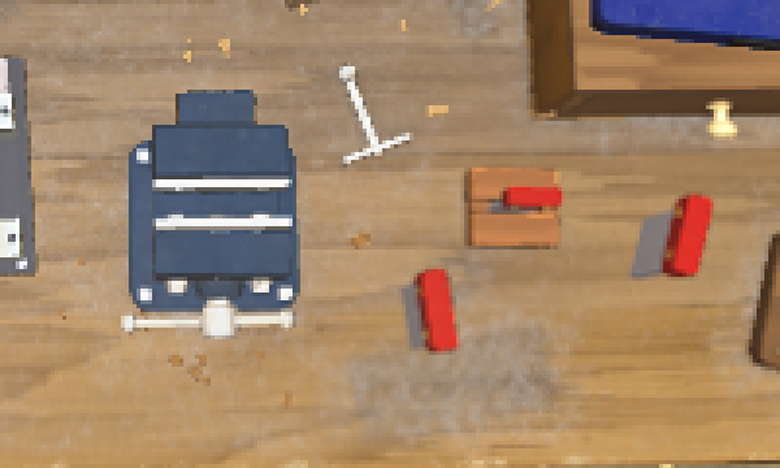

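Choice: the blade in the stand. Its grip top is at about 0.091 m, which matches 5 + 86 mm; the other two are at about 0.12 m. For the bar, I take the round one in the light cradle. Next I'll fit the poses from depth.

```bash
cat > fit.py <<'E'
from h import *
from scipy.optimize import least_squares
def hv(x,y):
    h=np.zeros_like(x); ax=abs(x);ay=abs(y)
    h[(ax<75)&(ay<37)]=10
    b=(ax>30)&(ax<54)&(ay<30)
    # v faces: seated axis z=54, r=15 -> vertex z=54-15*sqrt2=32.8 ; slope 45
    h[b]=np.minimum(53,32.8+ay[b])
    return h
def hc(x,y): # bar in cradle
    h=np.full_like(x,np.nan)
    b=(abs(x)<65)&(abs(y)<15); h[b]=25+np.sqrt(225-y[b]**2); return h
def fit(W,f,p0,rad,zmin,zmax,xc=None,tr=12):
    P=W.reshape(-1,3);P=P[np.isfinite(P[:,0])]
    P=P[np.hypot(P[:,0]-p0[0],P[:,1]-p0[1])<rad]*1000
    def res(p):
        c,s=np.cos(p[2]),np.sin(p[2]);dx=P[:,0]-p[0];dy=P[:,1]-p[1]
        x=c*dx+s*dy;y=-s*dx+c*dy;h=f(x,y)
        r=P[:,2]-h-0*p[0]
        if xc: r=np.where((x>xc),np.nan,r)
        r=np.where(np.isnan(r),tr,r)
        return np.minimum(abs(r),tr)
    from scipy.optimize import minimize
    best=None
    for yaw in (p0[2]-.05,p0[2],p0[2]+.05):
        o=minimize(lambda p:res(p).mean(),[p0[0]*1000,p0[1]*1000,yaw],method='Nelder-Mead',options=dict(initial_simplex=[[p0[0]*1000,p0[1]*1000,yaw],[p0[0]*1000+8,p0[1]*1000,yaw],[p0[0]*1000,p0[1]*1000+8,yaw],[p0[0]*1000,p0[1]*1000,yaw+.08]]))
        if best is None or o.fun<best.fun: best=o
    return best.x,best.fun
E
python3 - <<'E'
from fit import *
t=np.load('top0.npz');s=np.load('scene0.npz')
Wt=cloud('top',t['d']);Ws=cloud('scene',s['d'])
# floor check
for W,n in((Wt,'top'),(Ws,'scene')):
    z=W[...,2]; m=(abs(z)<.012)&(W[...,0]>.35)&(W[...,0]<.7)&(abs(W[...,1])<.4); print(n,'table z',np.median(z[m]),z[m].std())
g=ray_at_z('top',[(284,210.7),(281.8,232.5),(284,232)],.04);print(g)
for W,n in((Wt,'top'),(Ws,'scene')):
    print(n,'vrest',fit(W,hv,(g[2][0],g[2][1],0.0),.11,0,0,xc=56))
gb=ray_at_z('top',[(201.5,240)],.03)[0];print(gb)
for W,n in((Wt,'top'),(Ws,'scene')):
    print(n,'bar',fit(W,hc,(gb[0],gb[1],0.1),.07,0,0))
# blade grip
for W,n in((Wt,'top'),(Ws,'scene')):
    P=W.reshape(-1,3);P=P[np.isfinite(P[:,0])];P=P[(abs(P[:,0]-.503)<.04)&(abs(P[:,1]+.23)<.035)&(P[:,2]>.06)]
    (c,sz,a)=cv2.minAreaRect((P[:,:2]*1000).astype(np.float32)); print(n,'blade',len(P),c,sz,a,P[:,2].max(),np.median(P,0))
E
```

```text
top table z 0.0006865675826663864 0.0028786377163447625
scene table z -0.0006033238751508296 0.0025255704577981162
[[0.59051873 0.12887519 0.04      ]
 [0.53311525 0.13428258 0.04      ]
 [0.53437088 0.12856583 0.04      ]]
top vrest (array([5.33228195e+02, 1.32869438e+02, 5.66564611e-02]), np.float64(4.504758925766162))
scene vrest (array([5.28880459e+02, 1.31524654e+02, 8.20885421e-02]), np.float64(4.418204166464434))
[0.51614547 0.34677068 0.03      ]
top bar (array([5.20928538e+02, 3.47042865e+02, 1.69389146e-01]), np.float64(9.330597948547956))
scene bar (array([5.20629292e+02, 3.45128011e+02, 1.89508885e-01]), np.float64(9.188980658990403))
top blade 86 (503.64306640625, -229.63156127929688) (35.53752517700195, 12.013101577758789) 88.07086181640625 0.09782827004647832 [ 0.50277933 -0.22863596  0.09088316]
scene blade 214 (502.5707092285156, -234.08432006835938) (12.530776023864746, 36.177303314208984) 1.3197197914123535 0.09173708056805602 [ 0.49987797 -0.23611006  0.08104051]
```

```bash
cat > ov.py <<'E'
from h import *
def loc(p,X):
    c,s=np.cos(p[2]),np.sin(p[2]);X=np.array(X,float)
    return np.stack([p[0]+c*X[:,0]-s*X[:,1],p[1]+s*X[:,0]+c*X[:,1],X[:,2]],-1)/1000
def rect(x0,x1,y0,y1,z): return [(x0,y0,z),(x1,y0,z),(x1,y1,z),(x0,y1,z)]
VR=[rect(-75,75,-37,37,10)]+[rect(a,b,c,d,53) for a,b in((30,54),(-54,-30)) for c,d in((20,30),(-30,-20))]+[rect(65,71.5,-18,18,10),rect(60,76.5,-23,23,34)]
BR=[rect(-65,65,-15,15,25)]
BL=[rect(-6,6,-18,18,91),rect(-6,6,-18,18,67)]
ST=[rect(-26,26,-30,30,25)]
def draw(cam,im,items,crop,s,name):
    x0,y0,x1,y1=crop
    I=cv2.resize(im[y0:y1,x0:x1],None,fx=s,fy=s,interpolation=cv2.INTER_CUBIC).copy()
    for p,polys,col in items:
        for r in polys:
            q=(proj(cam,loc(p,r))+.5-[x0,y0])*s
            cv2.polylines(I,[np.round(q*16).astype(np.int32)],True,col,1,cv2.LINE_AA,4)
    cv2.imwrite('pics/'+name,I[:,:,::-1])
E
python3 - <<'E'
from ov import *
t=np.load('top0.npz')['im'];s=np.load('scene0.npz')['im']
vr=(531,132,.066);br=(520.8,346,.18);bl=(503,-231,.0);st=(497,-225,0)
draw('top',t,[(vr,VR,(255,0,0)),(br,BR,(0,255,0))],(190,195,310,275),6.5,'o1.png')
draw('scene',s,[(vr,VR,(255,0,0)),(br,BR,(0,255,0))],(190,165,300,240),7,'o2.png')
draw('top',t,[(bl,BL,(0,255,0)),(st,ST,(255,0,255))],(395,220,455,265),10,'o3.png')
draw('scene',s,[(bl,BL,(0,255,0)),(st,ST,(255,0,255))],(350,235,410,295),10,'o4.png')
E
```

```text
(no output)
```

View pics/o1.png

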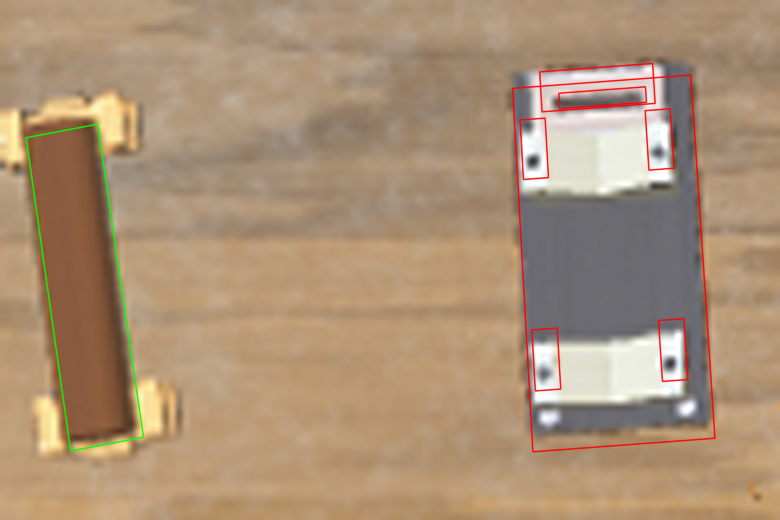

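View pics/o2.png

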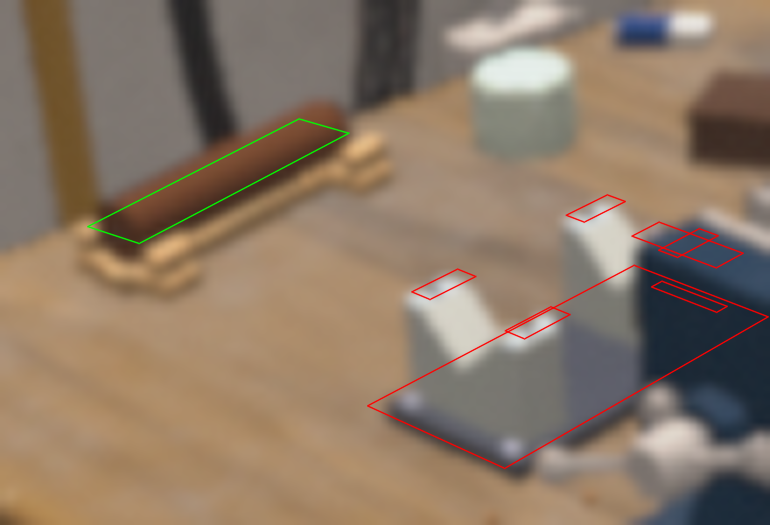

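View pics/o3.png

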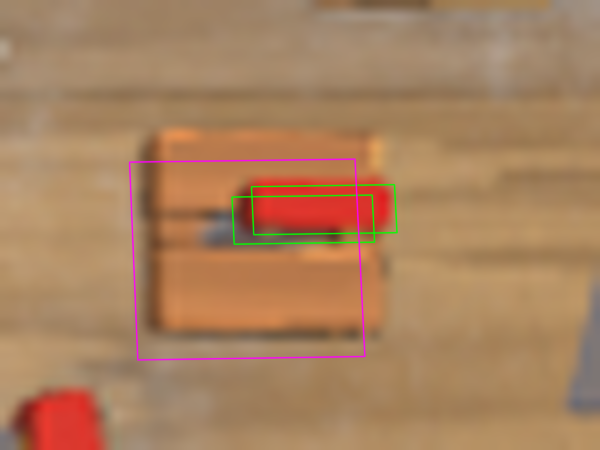

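View pics/o4.png

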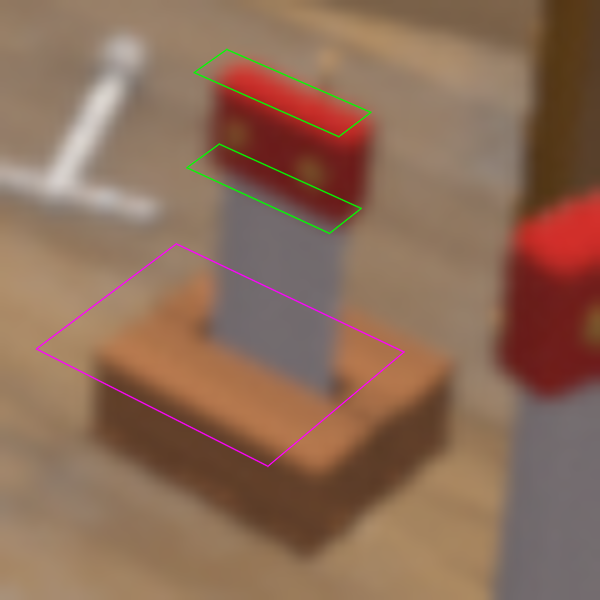

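```bash
python3 - <<'E'
from ov import *
t=np.load('top0.npz');d=t['d']
im=t['im'][200:270,262:306]
I=cv2.resize(im,None,fx=8,fy=8,interpolation=0)
for k in range(0,70,10): cv2.putText(I,str(200+k),(0,k*8+8),0,.35,(255,255,0))
for k in range(0,44,10): cv2.putText(I,str(262+k),(k*8,8),0,.35,(255,255,0))
save('v1.png',I)
W=cloud('top',d)
for r in range(202,266,2): print(r,np.round(W[r,275:300:6,0]*1000).tolist(),np.round(W[r,270:302:4,2]*1000).tolist())
E
```

```text
202 [622.0, 622.0, 621.0, 621.0, 621.0] [4.0, 2.0, 4.0, -1.0, -3.0, -3.0, 1.0, -0.0]
204 [616.0, 616.0, 616.0, 615.0, 615.0] [-1.0, -2.0, 1.0, 4.0, -3.0, -0.0, 5.0, 4.0]
206 [606.0, 605.0, 604.0, 608.0, 610.0] [8.0, 32.0, 32.0, 33.0, 36.0, 33.0, 4.0, 2.0]
208 [599.0, 600.0, 600.0, 602.0, 604.0] [6.0, 30.0, 30.0, 30.0, 32.0, 31.0, 9.0, -1.0]
210 [nan, 596.0, 598.0, 597.0, 599.0] [12.0, 33.0, 22.0, 17.0, 12.0, 36.0, 9.0, 0.0]
212 [588.0, 589.0, 588.0, 592.0, 594.0] [9.0, 32.0, 30.0, 32.0, 35.0, 34.0, 11.0, -1.0]
214 [583.0, 582.0, 583.0, 587.0, 588.0] [13.0, 34.0, 35.0, 34.0, 30.0, nan, 6.0, 0.0]
216 [575.0, 577.0, 575.0, 576.0, 582.0] [53.0, 52.0, 39.0, 32.0, 40.0, 50.0, 9.0, -2.0]
218 [570.0, 572.0, 570.0, 570.0, 577.0] [48.0, 52.0, 40.0, 32.0, 45.0, 54.0, 14.0, 1.0]
220 [565.0, 567.0, 565.0, 565.0, 572.0] [52.0, 52.0, 46.0, 31.0, 44.0, 51.0, 12.0, 3.0]
222 [560.0, 561.0, 559.0, 559.0, 566.0] [52.0, 52.0, 39.0, 37.0, 45.0, 54.0, 9.0, -1.0]
224 [554.0, 556.0, 556.0, 557.0, 560.0] [55.0, 46.0, 40.0, 26.0, 36.0, 32.0, 14.0, -3.0]
226 [554.0, 554.0, 554.0, 554.0, 555.0] [10.0, 17.0, 16.0
[... 969 characters left out ...]
0, 10.0]
250 [487.0, 488.0, 487.0, 486.0, 490.0] [1.0, 53.0, 42.0, 40.0, 42.0, 50.0, 57.0, 11.0]
252 [482.0, 482.0, 482.0, 481.0, 485.0] [-1.0, 57.0, 45.0, 37.0, 40.0, 55.0, 56.0, 9.0]
254 [477.0, 477.0, 477.0, 476.0, 480.0] [4.0, 58.0, 46.0, 34.0, 45.0, 46.0, 54.0, 11.0]
256 [471.0, 472.0, 472.0, 473.0, 475.0] [-0.0, 54.0, 45.0, 34.0, 41.0, 39.0, 28.0, 7.0]
258 [469.0, 469.0, 469.0, 468.0, 469.0] [-1.0, 10.0, 8.0, 12.0, 12.0, 12.0, 8.0, 7.0]
260 [464.0, 464.0, 464.0, 464.0, 464.0] [-4.0, 12.0, 12.0, 10.0, 13.0, 6.0, 9.0, 2.0]
262 [459.0, 459.0, 459.0, 459.0, 459.0] [3.0, 2.0, -1.0, -2.0, 1.0, 1.0, -1.0, 2.0]
264 [454.0, 454.0, 454.0, 454.0, 454.0] [2.0, 0.0, -0.0, 3.0, 1.0, -0.0, -0.0, 1.0]
```

View pics/v1.png

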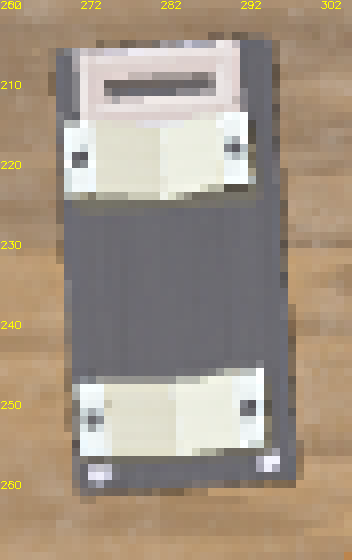

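```bash
python3 - <<'E'
from ov import *
from scipy.optimize import least_squares
picks=[((54,30,53),(64,122)),((54,-30,53),(247,112)),((-30,30,53),(73,385)),((-30,-30,53),(265,369)),
((30,30,53),(67,196)),((30,-30,53),(252,185)),((-54,30,53),(79,450)),((-54,-30,53),(269,441)),
((42,0,32.8),(160,160)),((-42,0,32.8),(176,412))]
X=np.array([p[0] for p in picks],float);U=np.array([p[1] for p in picks],float)/8-.5+[262,200]
f=lambda p:((proj('top',loc(p,X))-U)*2.6).ravel()
o=least_squares(f,[527,132,.05],loss='soft_l1');print(o.x);print(np.round(f(o.x).reshape(-1,2),1).tolist())
vr=o.x
print(proj('top',loc(vr,[(68.25,18,34),(68.25,-18,34),(68.25,0,10)])))
t=np.load('top0.npz')['im'];s=np.load('scene0.npz')['im']
VR2=[rect(-67,83,-37,37,10)]+VR[1:]
VR2[-2]=rect(65,71.5,-18,18,29);VR2[-1]=rect(60,76.5,-23,23,34)
draw('top',t,[(vr,VR2,(255,0,0))],(262,198,306,268),8,'o5.png')
draw('scene',s,[(vr,VR2,(255,0,0))],(190,165,300,240),7,'o6.png')
E
```

```text
[5.25950857e+02 1.32551849e+02 5.98874034e-02]
[[-0.4, -0.0], [0.2, -0.9], [0.8, -1.4], [-0.7, -0.3], [-0.2, -0.3], [-0.0, -0.8], [0.1, 1.9], [-0.6, 0.7], [0.9, 0.5], [0.2, 1.6]]
[[274.44948326 210.24886384]
 [288.07136727 209.31155921]
 [282.06669368 211.30373342]]
```

View pics/o5.png

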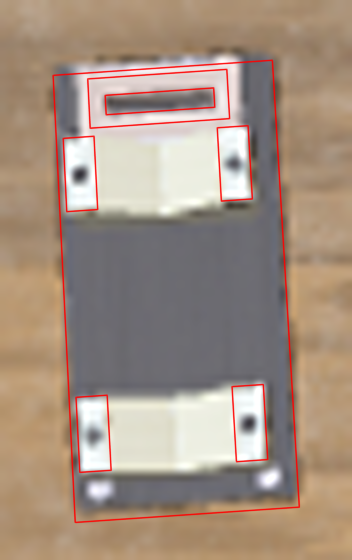

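View pics/o6.png

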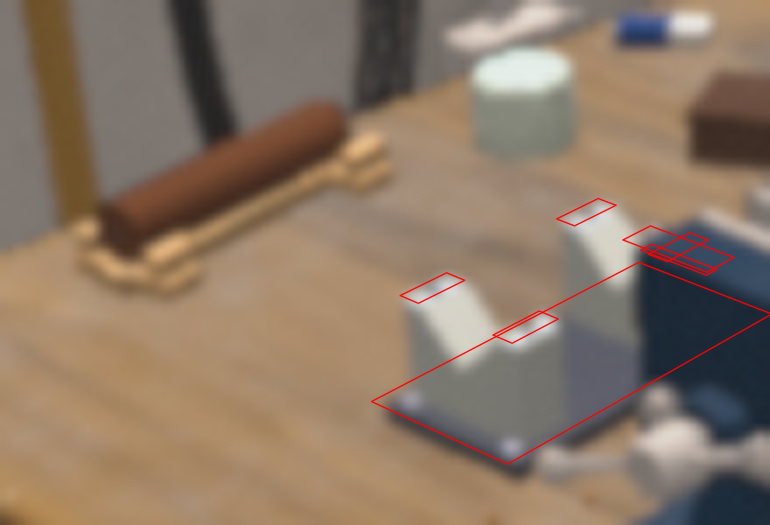

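```bash
python3 - <<'E'
from h import *
from scipy.spatial.transform import Rotation as R
q=manip.get_state()['ee_rot'];print(np.round(R.from_quat([*q[1:],q[0]]).as_matrix(),3))
E
```

```text
[[ 0.95   0.     0.312]
 [-0.312  0.     0.95 ]
 [-0.    -1.     0.   ]]
```

>>> {"op": "jog_arm", "data": {
  "targets": [
    [0.06,[0.0163,-0.0388,0],-0.0627],
    [0.06,[0.0163,-0.0388,0],-0.0627],
    [0.06,[0.0163,-0.0388,0],-0.0627],
    [0.06,[0.0163,-0.0388,0],-0.0627],
    [0.06,[0.0163,-0.0388,0],-0.0627],
    [0.06,[0.0163,-0.0388,0],-0.0627],
    [0.06,[0.0163,-0.0388,0],-0.0627],
    [0.06,[0.0163,-0.0388,0],-0.0627],
    [0.06,[0.0163,-0.0388,0],-0.0627],
    [0.06,[0.0163,-0.0388,0],-0.0627]
  ],
  "force": 40
}}

```text
clock: 2.05
position: [0.3426, 0.1572, 0.2486]
ee_rot: [0.63, -0.629, 0.322, -0.322]
contact_force: [-0.2, 0.6, -0.1]
width: 0.0601
```

>>> {"op": "jog_arm", "data": {
  "targets": [
    [0.06,[0.0163,-0.0388,0],-0.0627],
    [0.06,[0.0163,-0.0388,0],-0.0627],
    [0.06,[0.0163,-0.0388,0],-0.0627],
    [0.06,[0.0163,-0.0388,0],-0.0627],
    [0.06,[0.0163,-0.0388,0],-0.0627],
    [0.06,[0.0163,-0.0388,0],-0.0627],
    [0.06,[0.0163,-0.0388,0],-0.0627],
    [0.06,[0.0163,-0.0388,0],-0.0627],
    [0.06,[0.0163,-0.0388,0],-0.0627],
    [0.06,[0.0163,-0.0388,0],-0.0627]
  ]
}}

```text
clock: 3.3
position: [0.5056, -0.231, 0.2484]
ee_rot: [-0.5, 0.499, -0.501, 0.501]
contact_force: [0.4, 0.1, 0.1]
width: 0.0596
```

>>> {"op": "jog_arm", "data": {
  "targets": [
    [0.05,[0,0,-0.035],0],
    [0.05,[0,0,-0.035],0],
    [0.05,[0,0,-0.02],0],
    [0.05,[0,0,0],0]
  ]
}}

```text
clock: 3.8
position: [0.5041, -0.229, 0.1568]
ee_rot: [0.5, -0.5, 0.501, -0.499]
contact_force: [1.1, 0.2, 0.3]
width: 0.0497
```

Now I'll look at the gripper above the blade with both cameras.

```bash
python3 - <<'E'
from ov import *
for c in ['scene','top']:
    im,d=get_image(c); np.savez(c+'1.npz',im=im,d=d)
s=np.load('scene1.npz')['im'];t=np.load('top1.npz')['im']
st=manip.get_state();P=st['position']*1000;print(P,st['clock'])
tip=[[(-25,-11,P[2]-17),(25,-11,P[2]-17),(25,11,P[2]-17),(-25,11,P[2]-17)]]
bl=(505,-230,0)
draw('scene',s,[((P[0],P[1],0),tip,(0,255,255)),(bl,BL,(0,255,0))],(340,170,430,290),6,'g1.png')
draw('top',t,[((P[0],P[1],0),tip,(0,255,255)),(bl,BL,(0,255,0))],(385,190,465,270),7,'g2.png')
E
```

```text
[ 505.61944461 -229.84376751  159.00062626] 3.9
```

View pics/g1.png

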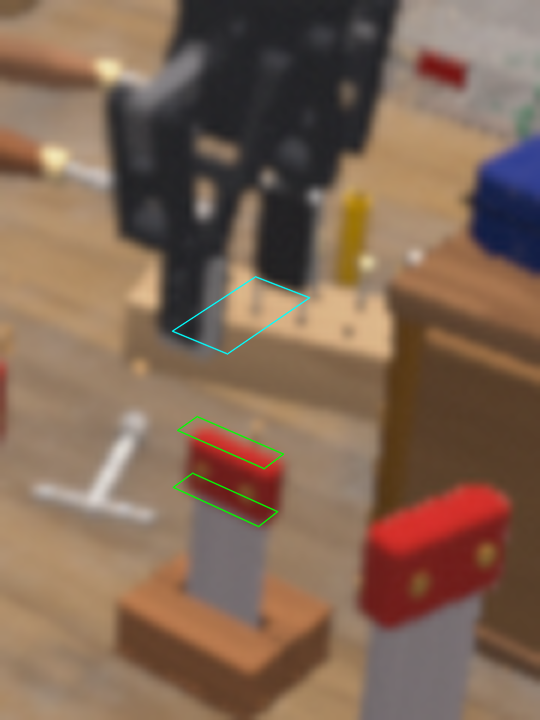

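View pics/g2.png

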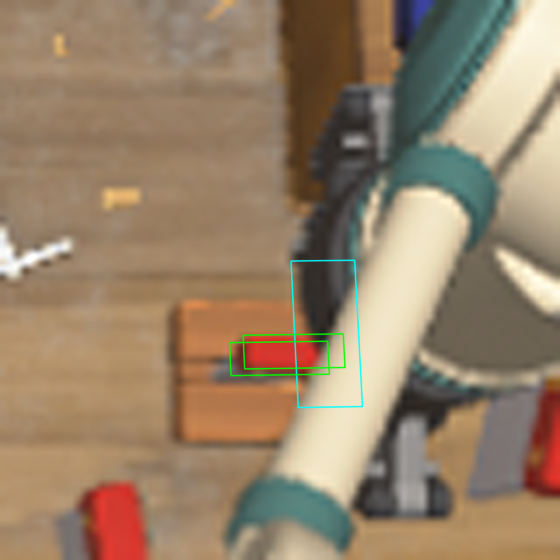

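```bash
python3 - <<'E'
from ov import *
from scipy.optimize import minimize
def box(x0,x1,y0,y1,z0,z1): return np.array([(x,y,z) for x in(x0,x1) for y in(y0,y1) for z in(z0,z1)],float)
G=box(-6,6,-18,18,67,91)
def soft(cam,p,crop,dz=0,S=8):
    x0,y0,x1,y1=crop
    X=G+[0,0,dz]
    q=(proj(cam,loc(p,X))+.5-[x0,y0])*S
    h=cv2.convexHull(q.astype(np.float32))
    m=np.zeros(((y1-y0)*S,(x1-x0)*S),np.float32)
    cv2.fillConvexPoly(m,np.round(h*16).astype(np.int32),1.,cv2.LINE_8,4)
    return cv2.resize(m,(x1-x0,y1-y0),interpolation=cv2.INTER_AREA)
def red(im):
    im=im.astype(float); r=im[...,0]-np.maximum(im[...,1],im[...,2]); return r
for cam,f,crop in(('top','top0.npz',(408,228,448,252)),('scene','scene0.npz',(362,232,396,262))):
    im=np.load(f)['im'];x0,y0,x1,y1=crop;r=red(im)[y0:y1,x0:x1]
    lo=40.; hi=np.percentile(r,97); a=np.clip((r-lo)/(hi*.75-lo),0,1)
    c=lambda p:((cv2.GaussianBlur(soft(cam,p[:3],crop,p[3] if len(p)>3 else 0),(0,0),.6)-cv2.GaussianBlur(a,(0,0),.3))**2).sum()
    for p0 in((505,-230,0.),):
        s=np.array([[0,0,0],[3,0,0],[0,3,0],[0,0,.1]])+p0
        o=minimize(c,p0,method='Nelder-Mead',options=dict(initial_simplex=s)); print(cam,o.x,o.fun,a.sum())
    print('grid',[(dz,round(minimize(lambda p:c([*p,dz]),p0,method='Nelder-Mead',options=dict(initial_simplex=s)).fun,2)) for dz in(-4,-2,0,2)])
E
```

```text
top [ 5.06122511e+02 -2.31339977e+02 -2.24813288e-02] 29.51978265013019 163.683284457478
grid [(-4, np.float64(29.29)), (-2, np.float64(29.39)), (0, np.float64(29.52)), (2, np.float64(29.65))]
scene [ 5.07351589e+02 -2.31521306e+02 -3.79750395e-01] 42.70664575121647 125.80721888825622
grid [(-4, np.float64(40.66)), (-2, np.float64(42.06)), (0, np.float64(42.71)), (2, np.float64(43.97))]
```

>>> {"op": "jog_arm", "data": {
  "targets": [
    [0.05,[0,-0.0005,-0.03],0],
    [0.05,[0,0,-0.03],0],
    [0.05,[0,0,-0.015],0],
    [0.05,[0,0,-0.006],0],
    [0.05,[0,0,0],0]
  ]
}}

```text
clock: 4.53
position: [0.5057, -0.2304, 0.0779]
ee_rot: [-0.5, 0.5, -0.5, 0.5]
contact_force: [-0.4, 0.4, -0.2]
width: 0.0502
```

```bash
python3 - <<'E'
from ov import *
im,d=get_image('scene'); save('g3.png',im,(330,180,430,300),6); print(manip.get_state()['position'])
E
```

```text
[ 0.50584916 -0.23050089  0.07823269]
```

View pics/g3.png

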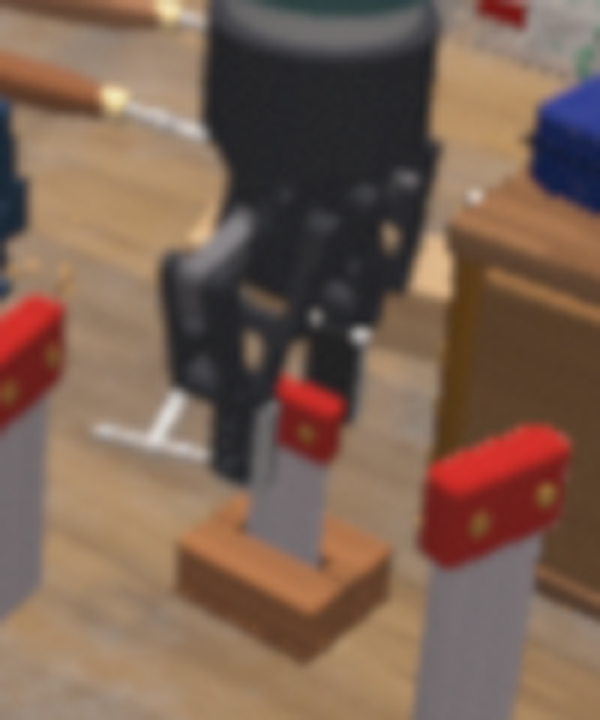

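```bash
python3 - <<'E'
from ov import *
im,d=get_image('scene');P=manip.get_state()['position']*1000
items=[]
for x0,x1 in((-25,-25),(25,25)):
  items.append(((P[0],P[1],0),[[(x0,-11,P[2]-17),(x0,11,P[2]-17),(x0,11,P[2]+10),(x0,-11,P[2]+10)]],(0,255,255)))
items.append(((P[0],P[1],0),[[(6,-18,67),(6,18,67),(6,18,91),(6,-18,91)],[(-6,-18,67),(-6,18,67),(-6,18,91),(-6,-18,91)]],(0,255,0)))
draw('scene',im,items,(355,215,400,275),12,'g4.png')
np.savez('scene2.npz',im=im,d=d)
E
```

```text
(no output)
```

View pics/g4.png

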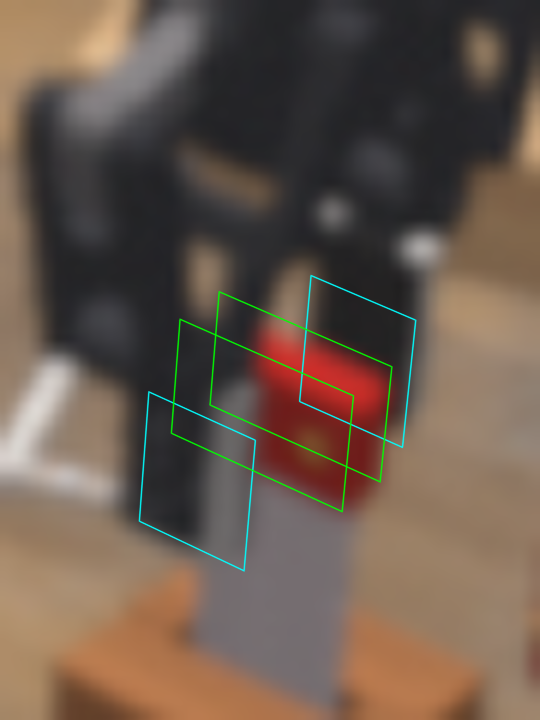

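>>> {"op": "jog_arm", "data": {
  "targets": [
    [0.03,[0,0,0],0],
    [0.015,[0,0,0],0],
    [0.005,[0,0,0],0],
    [0.0,[0,0,0],0],
    [0.0,[0,0,0],0],
    [0.0,[0,0,0],0]
  ],
  "force": 60
}}

```text
clock: 5.38
position: [0.5055, -0.2303, 0.0779]
ee_rot: [-0.5, 0.5, -0.5, 0.5]
contact_force: [-0.4, 0.6, 5.8]
width: 0.0114
```

>>> {"op": "jog_arm", "data": {
  "targets": [
    [0.0,[0,0,0.01],0],
    [0.0,[0,0,0.03],0],
    [0.0,[0,0,0.03],0],
    [0.0,[0,0,0.03],0],
    [0.0,[0,0,0.03],0],
    [0.0,[0,0,0.03],0],
    [0.0,[0,0,0],0]
  ]
}}

```text
clock: 6.25
position: [0.5062, -0.2307, 0.2397]
ee_rot: [-0.5, 0.5, -0.498, 0.502]
contact_force: [-0.2, 0.2, -1.0]
width: 0.0112
```

```bash
python3 - <<'E'
from ov import *
im,d=get_image('scene'); save('g5.png',im,(330,130,450,270),5); s=manip.get_state();print(s['position'],s['width'],s['contact_force'])
t=np.load('top0.npz');W=cloud('top',t['d']);m=(W[...,0]>.35)&(W[...,0]<.62)&(W[...,1]<.09)&(W[...,1]>-.05);print('vise max z',np.nanpercentile(W[...,2][m],99.5))
E
```

```text
[ 0.50522141 -0.23020469  0.23786577] 0.011276214725674614 [-0.30689172 -0.20938013 -0.86458476]
vise max z 0.13609616568916344
```

View pics/g5.png

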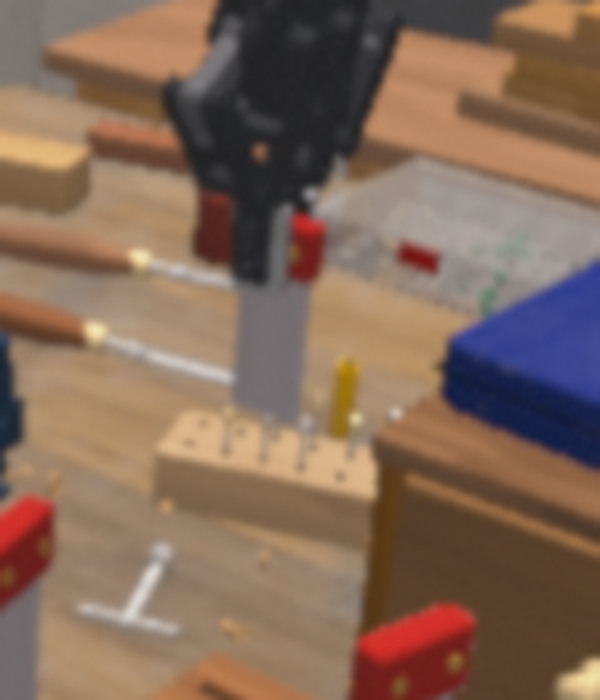

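```bash
python3 - <<'E'
from ov import *
im,d=get_image('scene');P=manip.get_state()['position']*1000;z=P[2]-73
it=[((P[0],P[1],0),[[(-7,-11,P[2]-17),(-7,11,P[2]-17),(-7,11,P[2]+10),(-7,-11,P[2]+10)]],(0,255,255)),
((P[0],P[1],0),[[(6,-18,z+62),(6,18,z+62),(6,18,z+86),(6,-18,z+86)],[(-6,-18,z+62),(-6,18,z+62),(-6,18,z+86),(-6,-18,z+86)],[(0,-15,z),(0,15,z),(0,15,z+62),(0,-15,z+62)]],(0,255,0))]
draw('scene',im,it,(362,160,407,222),12,'g6.png')
E
```

```text
(no output)
```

View pics/g6.png

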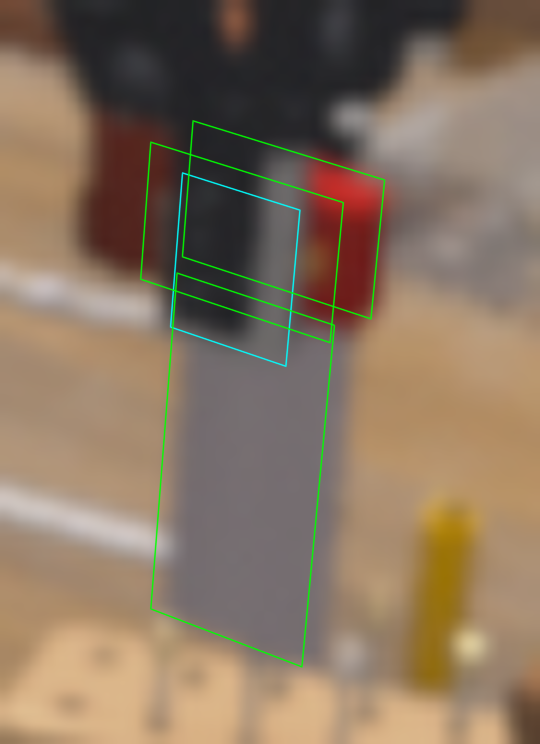

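>>> {"op": "jog_arm", "data": {
  "targets": [
    [0.0,[0.004,0.018,0.005],0.006],
    [0.0,[0.009,0.037,0.005],0.006],
    [0.0,[0.009,0.037,0],0.006],
    [0.0,[0.009,0.037,0],0.006],
    [0.0,[0.009,0.037,0],0.006],
    [0.0,[0.009,0.037,0],0.006],
    [0.0,[0.009,0.037,0],0.006],
    [0.0,[0.009,0.037,0],0.006],
    [0.0,[0.009,0.037,0],0.006],
    [0.0,[0.0085,0.037,0],0.006]
  ]
}}

```text
clock: 7.6
position: [0.5888, 0.1234, 0.2462]
ee_rot: [-0.515, 0.516, -0.485, 0.484]
contact_force: [-0.6, -0.6, -1.8]
width: 0.0112
```

>>> {"op": "jog_arm", "data": {
  "targets": [
    [0.0,[0.004,0.0165,-0.02],0],
    [0.0,[0,0,-0.04],0],
    [0.0,[0,0,-0.035],0],
    [0.0,[0,0,-0.02],0],
    [0.0,[0,0,0],0],
    [0.0,[0,0,0],0]
  ]
}}

```text
clock: 8.35
position: [0.5938, 0.1381, 0.1328]
ee_rot: [0.515, -0.515, 0.485, -0.485]
contact_force: [0.4, 0.5, -1.0]
width: 0.0111
```

```bash
python3 - <<'E'
from ov import *
s=manip.get_state();P=s['position']*1000;print(P,s['width'],s['contact_force'])
for c in ('scene','top'):
    im,d=get_image(c);np.savez(c+'3.npz',im=im,d=d)
    vr=(526,132.5,.06);z=P[2]-73
    VR2=[rect(65,71.5,-18,18,29),rect(60,76.5,-23,23,34)]+VR[1:5]
    it=[(vr,VR2,(255,0,0)),((P[0],P[1],.06),[[(6,-18,z+62),(6,18,z+62),(6,18,z+86),(6,-18,z+86)],[(-2.5,-15,z),(-2.5,15,z),(2.5,15,z),(2.5,-15,z)]],(0,255,0))]
    draw(c,im,it,(225,140,325,240) if c=='scene' else (245,180,325,265),7,c+'3.png')
E
```

```text
[593.80786207 138.09753542 132.77148341] 0.011110034898042749 [ 0.35219957  0.45565836 -0.97542319]
```

View pics/scene3.png

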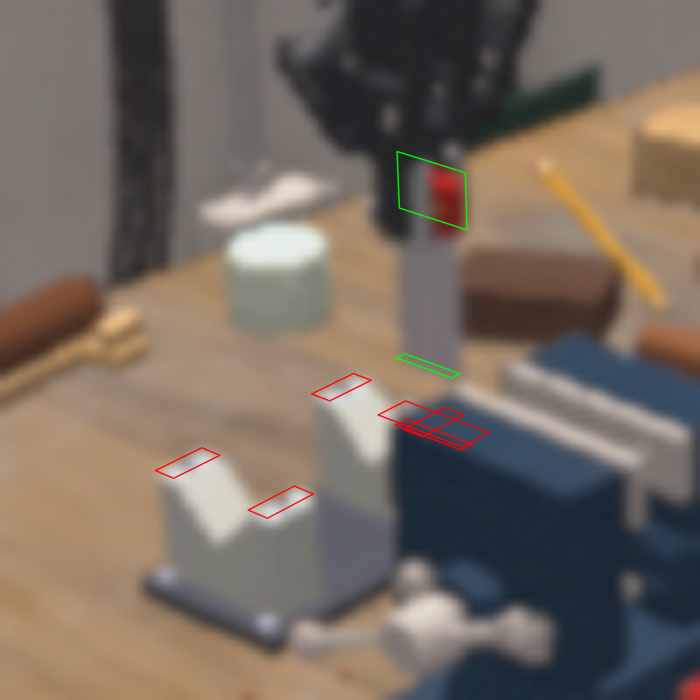

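View pics/top3.png

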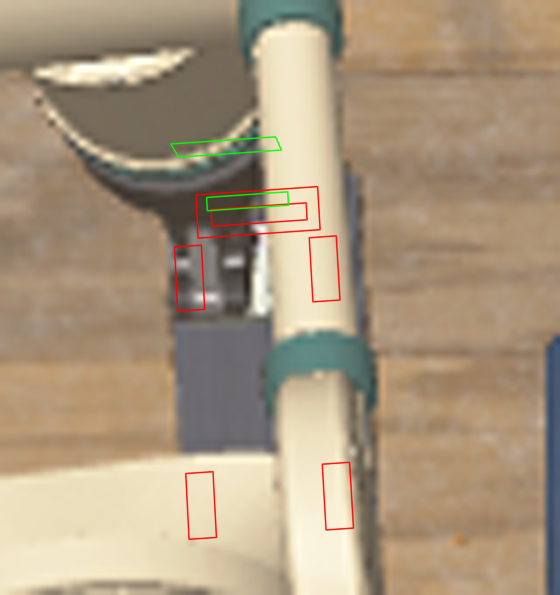

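>>> {"op": "jog_arm", "data": {
  "targets": [
    [0.0,[0.0005,-0.0012,-0.01],0],
    [0.0,[0,0,-0.01],0],
    [0.0,[0,0,-0.004],0],
    [0.0,[0,0,-0.003],0],
    [0.0,[0,0,-0.003],0],
    [0.0,[0,0,-0.0],0]
  ]
}}

```text
clock: 9.2
position: [0.5941, 0.1362, 0.1021]
ee_rot: [-0.515, 0.515, -0.485, 0.485]
contact_force: [0.1, 0.3, -1.6]
width: 0.0111
```

>>> {"op": "jog_arm", "data": {
  "targets": [
    [0.0,[0,0,-0.002],0],
    [0.0,[0,0,-0.002],0],
    [0.0,[0,0,0],0]
  ]
}}

```text
clock: 9.57
position: [0.594, 0.1362, 0.0982]
ee_rot: [-0.515, 0.515, -0.485, 0.485]
contact_force: [-0.3, 0.9, -1.5]
width: 0.0112
```

>>> {"op": "jog_arm", "data": {
  "targets": [
    [0.0,[0,0,-0.002],0],
    [0.0,[0,0,0],0]
  ]
}}

```text
clock: 9.82
position: [0.594, 0.1362, 0.0962]
ee_rot: [-0.515, 0.515, -0.485, 0.485]
contact_force: [0.1, 0.4, -0.8]
width: 0.011
```

>>> {"op": "jog_arm", "data": {
  "targets": [
    [0.0,[0,0,-0.003],0],
    [0.0,[0,0,-0.003],0],
    [0.0,[0,0,0],0]
  ]
}}

```text
clock: 10.2
position: [0.5939, 0.1362, 0.0899]
ee_rot: [-0.515, 0.515, -0.485, 0.485]
contact_force: [0.6, -0.1, -1.2]
width: 0.011
```

>>> {"op": "jog_arm", "data": {
  "targets": [
    [0.0,[0,0,-0.002],0],
    [0.0,[0,0,-0.002],0],
    [0.0,[0,0,0],0]
  ]
}}

```text
clock: 10.58
position: [0.594, 0.1362, 0.0861]
ee_rot: [-0.515, 0.515, -0.485, 0.485]
contact_force: [0.2, -0.5, -1.1]
width: 0.0108
```

>>> {"op": "jog_arm", "data": {
  "targets": [
    [0.0,[0,0,-0.0015],0],
    [0.0,[0,0,0],0]
  ]
}}

```text
clock: 10.82
position: [0.5941, 0.1362, 0.0847]
ee_rot: [-0.515, 0.515, -0.485, 0.485]
contact_force: [-0.2, -0.9, -1.0]
width: 0.0113
```

>>> {"op": "jog_arm", "data": {
  "targets": [
    [0.0,[0,0,-0.0015],0],
    [0.0,[0,0,0],0]
  ]
}}

```text
clock: 11.08
position: [0.594, 0.1362, 0.0832]
ee_rot: [-0.515, 0.515, -0.485, 0.485]
contact_force: [-0.4, -0.5, -0.4]
width: 0.0109
```

Look before going on, since I expect the slot floor about here.

>>> {"op": "jog_arm", "data": {
  "targets": [
    [0.0,[0,0,-0.001],0],
    [0.0,[0,0,-0.001],0],
    [0.0,[0,0,0],0]
  ]
}}

```text
clock: 11.45
position: [0.5943, 0.1362, 0.0829]
ee_rot: [0.515, -0.515, 0.484, -0.485]
contact_force: [-2.4, -0.4, 7.2]
width: 0.0112
```

```bash
python3 - <<'E'
from ov import *
s=manip.get_state();P=s['position']*1000;print(P,s['width'],s['contact_force'])
for c in ('scene','top'):
    im,d=get_image(c)
    save(c+'4.png',im,(225,140,325,240) if c=='scene' else (245,180,325,265),7)
E
```

```text
[594.33254684 136.24843485  82.87258526] 0.011159772607493186 [-2.44981203 -0.40848072  7.20116023]
```

View pics/scene4.png

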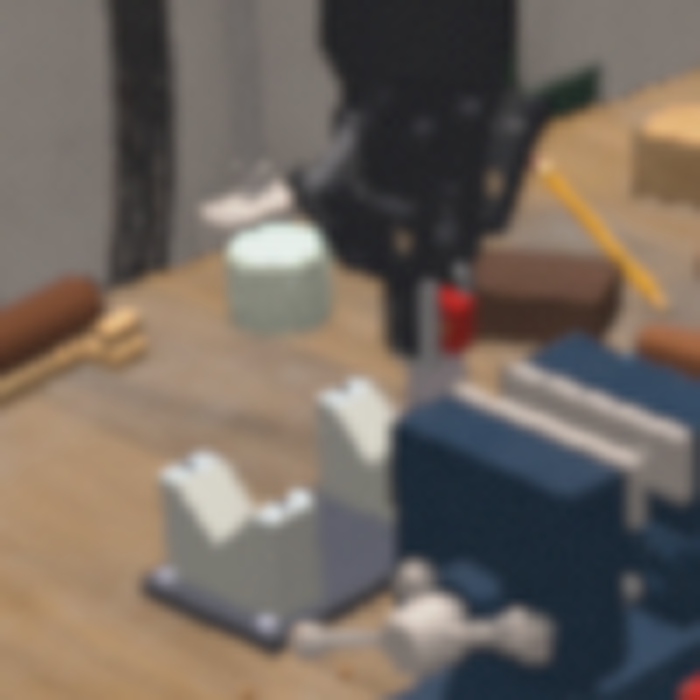

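View pics/top4.png

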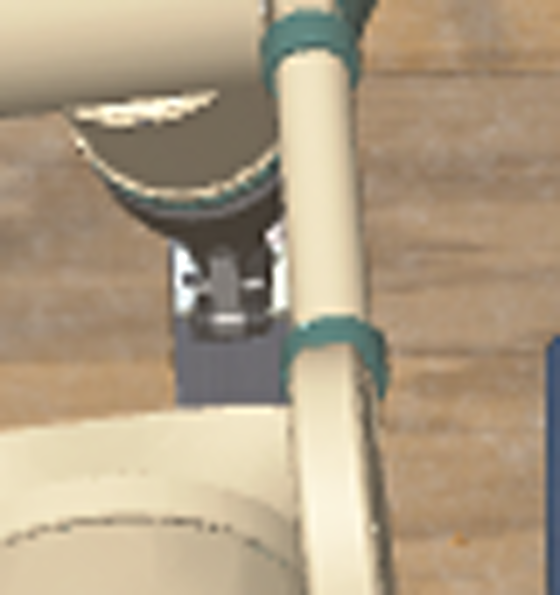

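>>> {"op": "jog_arm", "data": {
  "targets": [
    [0.0,[0,0,-0.001],0],
    [0.0,[0,0,0],0]
  ]
}}

```text
clock: 11.8
position: [0.5944, 0.1363, 0.0828]
ee_rot: [0.515, -0.514, 0.484, -0.485]
contact_force: [-4.0, -0.9, 12.3]
width: 0.0114
```

>>> {"op": "jog_arm", "data": {
  "targets": [
    [0.02,[0,0,0.001],0],
    [0.03,[0,0,0],0],
    [0.045,[0,0,0],0],
    [0.045,[0,0,0],0],
    [0.045,[0,0,0.02],0],
    [0.045,[0,0,0.04],0],
    [0.05,[0,0,0.06],0],
    [0.05,[0,0,0.04],0]
  ]
}}

```text
clock: 12.8
position: [0.5949, 0.1363, 0.244]
ee_rot: [0.516, -0.514, 0.484, -0.485]
contact_force: [0.5, 0.3, -0.3]
width: 0.0501
```

>>> {"op": "jog_arm", "data": {
  "targets": [
    [0.06,[-0.0073,0.0211,0],0.168],
    [0.06,[-0.0073,0.0211,0],0.168],
    [0.06,[-0.0073,0.0211,0],0.168],
    [0.06,[-0.0073,0.0211,0],0.168],
    [0.06,[-0.0073,0.0211,0],0.168],
    [0.06,[-0.0073,0.0211,0],0.168],
    [0.06,[-0.0073,0.0211,0],0.168],
    [0.06,[-0.0073,0.0211,0],0.168],
    [0.06,[-0.0073,0.0211,0],0.168],
    [0.06,[-0.0073,0.0211,0],0.167]
  ]
}}

```text
clock: 14.05
position: [0.5208, 0.3479, 0.241]
ee_rot: [-0.704, 0.704, 0.061, -0.061]
contact_force: [0.9, 0.6, -0.3]
width: 0.0598
```

```bash
python3 - <<'E'
from ov import *
s=manip.get_state();P=s['position']*1000;print(P,s['width'],s['qpos'])
vr=(526,132.5,.06)
HB=[rect(62.25,74.25,-18,18,96),rect(62.25,74.25,-18,18,72)]
for c in ('scene','top'):
    im,d=get_image(c);np.savez(c+'5.npz',im=im,d=d)
    draw(c,im,[(vr,HB,(0,255,0))],(225,140,325,240) if c=='scene' else (245,180,325,265),7,c+'5.png')
E
```

```text
[520.80690533 347.85747742 241.0089907 ] 0.05981769059403285 [ 4.77802438e-01  3.57350089e-01  1.40187868e+00  5.28433368e-05
  1.38282807e+00 -1.26671615e+00]
```

View pics/scene5.png

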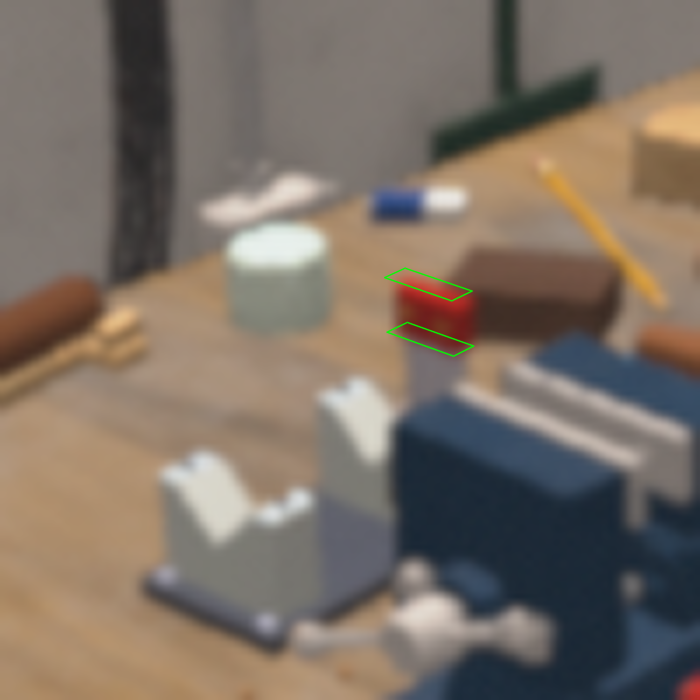

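View pics/top5.png

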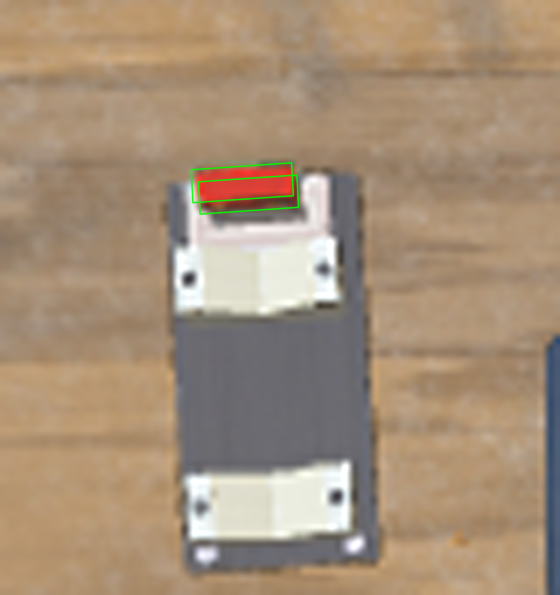

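```bash
python3 - <<'E'
from ov import *
t=np.load('top0.npz')['im'];s=np.load('scene0.npz')['im'];s5=np.load('scene5.npz')['im']
br=(522,347,.165)
B=BR+[[(-65,15*np.cos(a),25+15*np.sin(a)) for a in np.linspace(0,6.28,25)],[(65,15*np.cos(a),25+15*np.sin(a)) for a in np.linspace(0,6.28,25)],[(0,-15,25),(0,15,25)]]
draw('top',t,[(br,B,(0,255,0))],(183,205,223,275),9,'b1.png')
P=manip.get_state()['position']*1000
# scene corrected by +1.1px
draw('scene',s,[(br,B,(0,255,0))],(190,165,250,215),12,'b2.png')
E
```

```text
(no output)
```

View pics/b1.png

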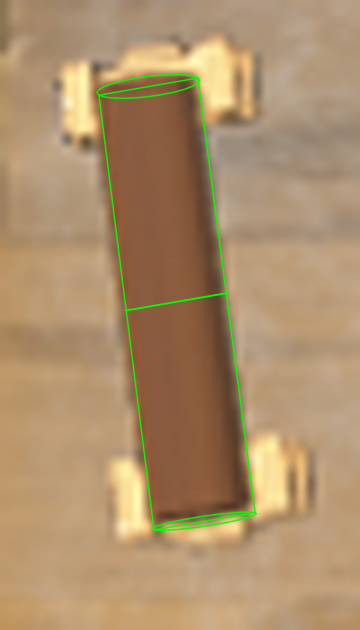

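View pics/b2.png

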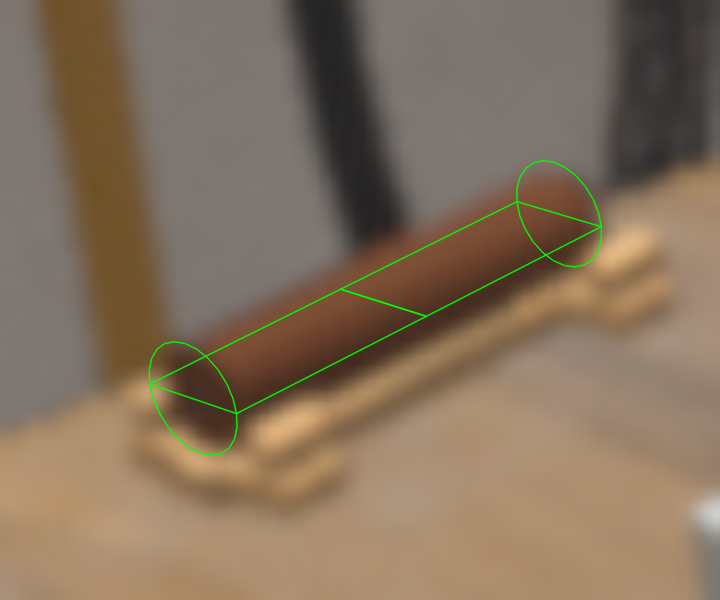

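>>> {"op": "jog_arm", "data": {
  "targets": [
    [0.065,[0,0,-0.04],-0.02],
    [0.065,[0,0,-0.05],0],
    [0.065,[0,0,-0.05],0],
    [0.065,[0,0,0],0],
    [0.065,[0,0,0],0]
  ]
}}

```text
clock: 14.78
position: [0.5225, 0.3474, 0.1029]
ee_rot: [0.706, -0.705, -0.053, 0.051]
contact_force: [0.2, -0.8, 0.9]
width: 0.0652
```

```bash
python3 - <<'E'
from h import *
s=manip.get_state();print(s['position'],s['qpos'][0]-s['qpos'][5]-np.pi/2)
E
```

```text
[0.52252215 0.34736583 0.10290534] 0.1467579310175271
```

>>> {"op": "jog_arm", "data": {
  "targets": [
    [0.065,[0.0005,0.0006,-0.025],0],
    [0.065,[0,0,-0.025],0],
    [0.065,[0,0,-0.018],0],
    [0.065,[0,0,-0.008],0],
    [0.065,[0,0,-0.0025],0],
    [0.065,[0,0,0],0]
  ]
}}

```text
clock: 15.52
position: [0.5225, 0.3482, 0.024]
ee_rot: [0.705, -0.705, -0.053, 0.052]
contact_force: [-0.9, 0.2, 0.4]
width: 0.0655
```

```bash
python3 - <<'E'
from ov import *
im,d=get_image('scene'); save('g7.png',im,(180,120,280,220),7)
im,d=get_image('top'); save('g8.png',im,(170,190,250,280),7); print(manip.get_state()['position'])
E
```

```text
[0.52227905 0.34812601 0.02384144]
```

View pics/g7.png

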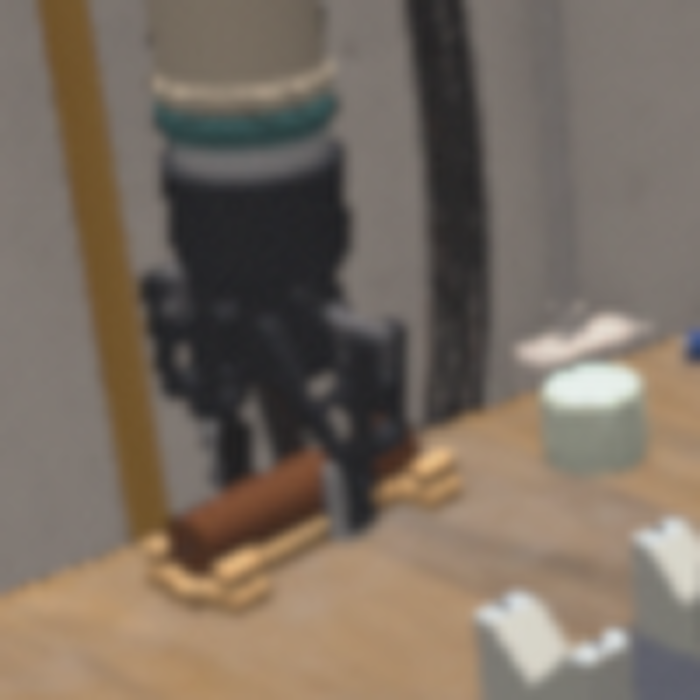

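View pics/g8.png

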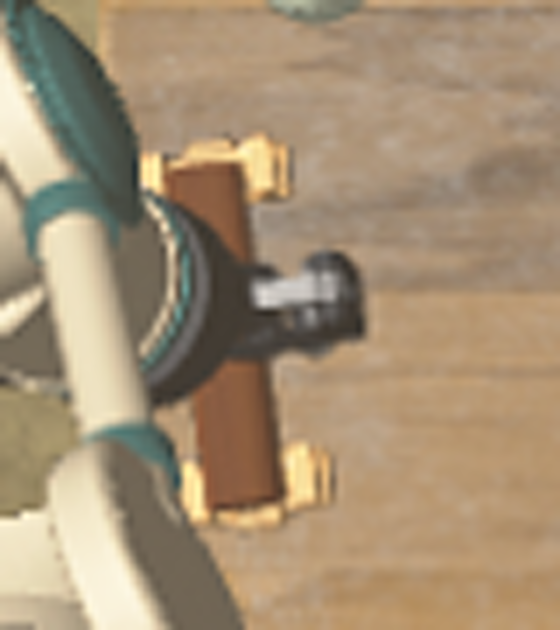

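Aligned: the fingers straddle the bar mid-length. Close.

>>> {"op": "jog_arm", "data": {
  "targets": [
    [0.045,[0,0,0],0],
    [0.035,[0,0,0],0],
    [0.028,[0,0,0],0],
    [0.02,[0,0,0],0],
    [0.02,[0,0,0],0],
    [0.02,[0,0,0],0]
  ],
  "force": 40
}}

```text
clock: 16.38
position: [0.5219, 0.3469, 0.0232]
ee_rot: [-0.705, 0.706, 0.053, -0.053]
contact_force: [0.0, -4.0, 5.4]
width: 0.0289
```

>>> {"op": "jog_arm", "data": {
  "targets": [
    [0.02,[0,0,0.01],0],
    [0.02,[0,0,0.025],0],
    [0.02,[0,0,0.035],0],
    [0.02,[0,0,0.04],0],
    [0.02,[0,0,0.03],0],
    [0.02,[0,0,0.01],0],
    [0.02,[0,0,0],0]
  ]
}}

```text
clock: 17.25
position: [0.5214, 0.3482, 0.1729]
ee_rot: [0.706, -0.705, -0.052, 0.052]
contact_force: [0.3, -0.7, -1.5]
width: 0.0288
```

```bash
python3 - <<'E'
from ov import *
s=manip.get_state();P=s['position']*1000;yaw=s['qpos'][0]-s['qpos'][5]-np.pi/2;print(P,yaw,s['width'])
for c in('scene','top'):
    im,d=get_image(c); 
    z=P[2]+2
    B=[rect(-65,65,-15,15,z)]+[[(e,15*np.cos(a),z+15*np.sin(a)) for a in np.linspace(0,6.28,25)] for e in(-65,65)]
    draw(c,im,[((P[0],P[1],yaw),B,(0,255,0))],(180,90,280,190) if c=='scene' else (165,180,245,270),7,c+'6.png')
E
```

```text
[521.4462169  348.23781227 172.87798354] 0.14847940035502383 0.028776827359361767
```

View pics/scene6.png

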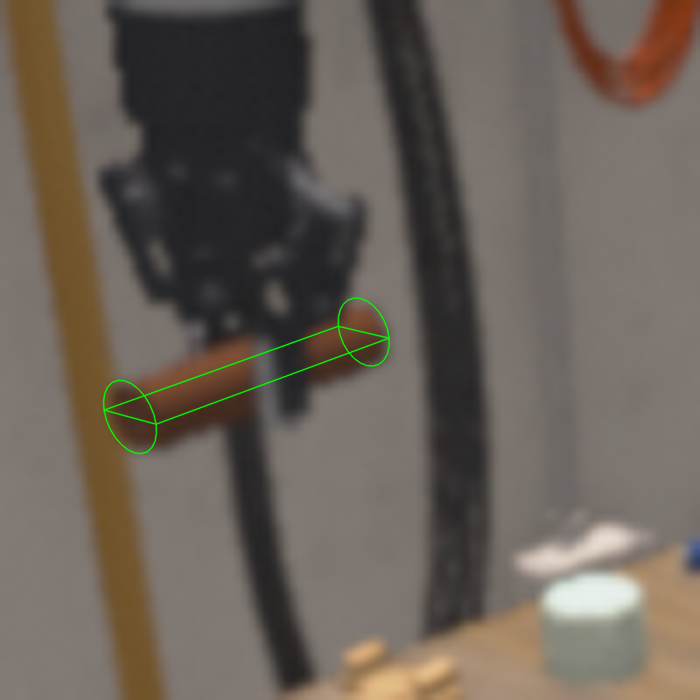

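View pics/top6.png

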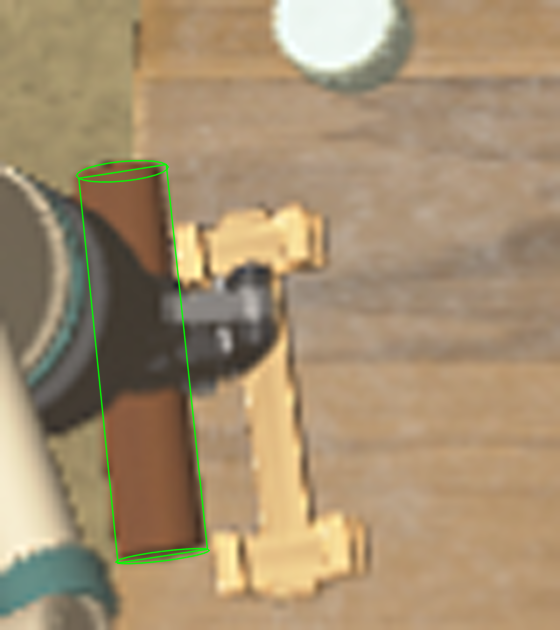

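>>> {"op": "jog_arm", "data": {
  "targets": [
    [0.02,[-0.0005,-0.02,0],-0.011],
    [0.02,[-0.0005,-0.028,0],-0.011],
    [0.02,[-0.0005,-0.028,0],-0.011],
    [0.02,[-0.0005,-0.028,0],-0.011],
    [0.02,[-0.0005,-0.028,0],-0.011],
    [0.02,[-0.0005,-0.028,0],-0.011],
    [0.02,[-0.0005,-0.028,0],-0.011],
    [0.02,[-0.0005,-0.0285,0],-0.0115],
    [0.02,[0,0,0],0]
  ]
}}

```text
clock: 18.48
position: [0.5166, 0.1287, 0.172]
ee_rot: [-0.706, 0.707, 0.019, -0.021]
contact_force: [0.4, 0.6, -0.5]
width: 0.0285
```

>>> {"op": "jog_arm", "data": {
  "targets": [
    [0.02,[0,0,-0.02],0],
    [0.02,[0,0,-0.03],0],
    [0.02,[0,0,-0.02],0],
    [0.02,[0,0,-0.01],0],
    [0.02,[0,0,0],0],
    [0.02,[0,0,0],0]
  ]
}}

```text
clock: 19.23
position: [0.5183, 0.1315, 0.0935]
ee_rot: [0.707, -0.707, -0.022, 0.021]
contact_force: [-0.0, -0.3, -0.4]
width: 0.0292
```

```bash
cat > chk.py <<'E'
from ov import *
import sys
n=sys.argv[1]
s=manip.get_state();P=s['position']*1000;yaw=s['qpos'][0]-s['qpos'][5]-np.pi/2;print(s['clock'],P,yaw,s['width'],s['contact_force'])
vr=(526,132.2,.06);dx,dy=P[0]-vr[0],P[1]-vr[1];c,q=np.cos(.06),np.sin(.06);print('v frame',c*dx+q*dy,-q*dx+c*dy)
for c in('scene','top'):
    im,d=get_image(c); 
    z=P[2]+1.5
    B=[rect(-65,65,-15,15,z)]+[[(e,15*np.cos(a),z+15*np.sin(a)) for a in np.linspace(0,6.28,25)] for e in(-65,65)]
    draw(c,im,[((P[0],P[1],yaw),B,(0,255,0)),(vr,VR[1:5],(255,0,0))],(225,130,325,230) if c=='scene' else (245,180,325,265),7,c+n+'.png')
E
python3 chk.py 7
```

```text
19.225 [518.27406193 131.49099026  93.51448273] 0.05989453000258793 0.029244657215679332 [-0.03868007 -0.34409396 -0.4395933 ]
v frame -7.754550614148204 -0.24445570255118565
```

View pics/scene7.png

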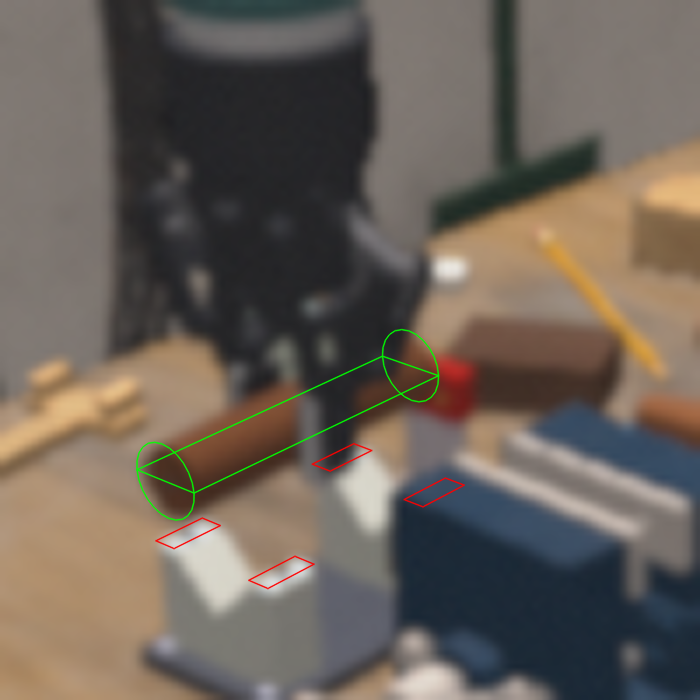

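View pics/top7.png

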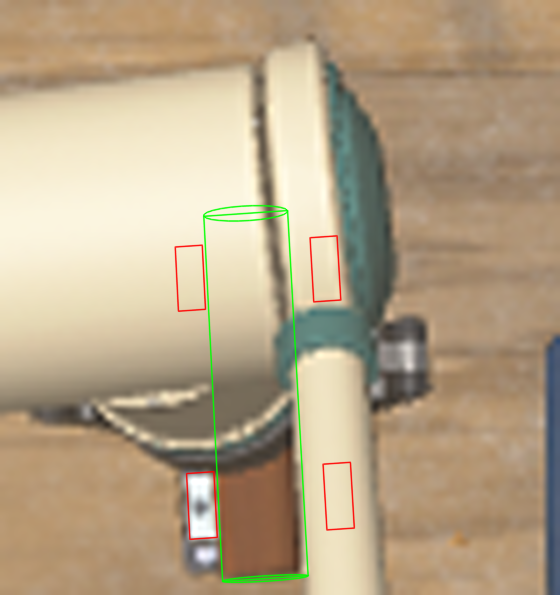

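>>> {"op": "jog_arm", "data": {
  "targets": [
    [0.02,[0,0,-0.012],0],
    [0.02,[0,0,-0.012],0],
    [0.02,[0,0,-0.008],0],
    [0.02,[0,0,-0.004],0],
    [0.02,[0,0,0],0],
    [0.02,[0,0,0],0]
  ]
}}

```text
clock: 20.08
position: [0.518, 0.1314, 0.057]
ee_rot: [0.707, -0.707, -0.021, 0.021]
contact_force: [0.1, -0.8, -0.6]
width: 0.0291
```

>>> {"op": "jog_arm", "data": {
  "targets": [
    [0.02,[0,0,-0.001],0],
    [0.02,[0,0,-0.001],0],
    [0.02,[0,0,0],0]
  ]
}}

```text
clock: 20.45
position: [0.5176, 0.1313, 0.0548]
ee_rot: [0.707, -0.707, -0.021, 0.021]
contact_force: [-0.3, -0.4, -0.3]
width: 0.0289
```

>>> {"op": "jog_arm", "data": {
  "targets": [
    [0.02,[0,0,-0.001],0],
    [0.02,[0,0,-0.001],0],
    [0.02,[0,0,0],0]
  ]
}}

```text
clock: 20.82
position: [0.5178, 0.131, 0.0531]
ee_rot: [-0.707, 0.707, 0.021, -0.021]
contact_force: [0.1, -1.5, 1.6]
width: 0.029
```

>>> {"op": "jog_arm", "data": {
  "targets": [
    [0.02,[0,-0.0004,0],0],
    [0.02,[0.002,0.0001,0],0],
    [0.02,[0.002,0.0001,0],0],
    [0.02,[0.002,0.0001,0],0],
    [0.02,[0,0,0],0]
  ]
}}

```text
clock: 21.45
position: [0.5239, 0.1311, 0.0528]
ee_rot: [-0.707, 0.707, 0.021, -0.021]
contact_force: [-0.9, -2.9, 1.8]
width: 0.0287
```

>>> {"op": "jog_arm", "data": {
  "targets": [
    [0.02,[0.001,0.0001,0],0],
    [0.02,[0.001,0,0],0],
    [0.02,[0,0,0],0]
  ]
}}

```text
clock: 21.82
position: [0.5258, 0.1313, 0.0528]
ee_rot: [0.707, -0.707, -0.021, 0.021]
contact_force: [-1.9, -2.0, 2.7]
width: 0.0291
```

>>> {"op": "jog_arm", "data": {
  "targets": [
    [0.02,[0.0007,-0.0003,0],0],
    [0.02,[0,0,0],0]
  ]
}}

```text
clock: 22.08
position: [0.5263, 0.1312, 0.0528]
ee_rot: [0.707, -0.707, -0.021, 0.021]
contact_force: [-1.6, -2.0, 2.6]
width: 0.0292
```

```bash
python3 chk.py 8
```

```text
22.075 [526.32067612 131.19231492  52.80396155] 0.0599343266054726 0.029235392622392904 [-1.61392417 -2.02135054  2.597765  ]
v frame 0.25967424591872224 -1.0251008158928645
```

View pics/scene8.png

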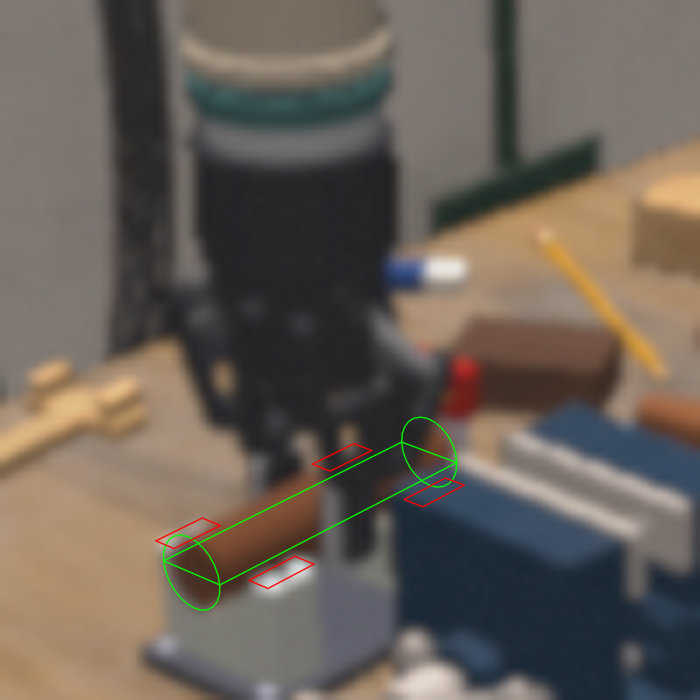

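View pics/top8.png

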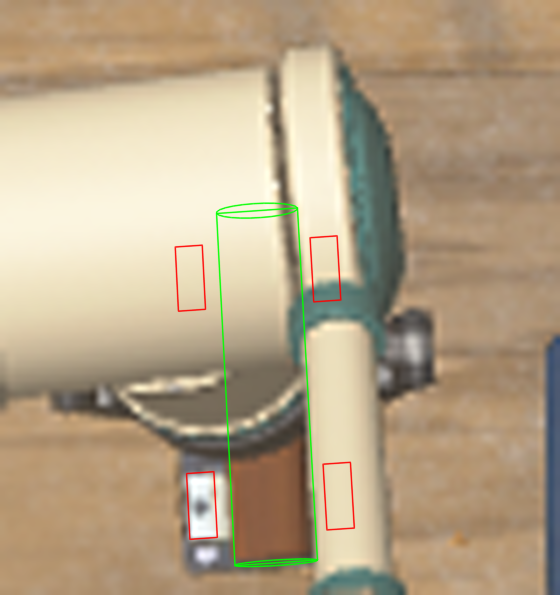

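>>> {"op": "jog_arm", "data": {
  "targets": [
    [0.02,[0.0008,-0.0004,0],0],
    [0.02,[0,0,0],0],
    [0.02,[0,0,0],0]
  ]
}}

```text
clock: 22.55
position: [0.527, 0.131, 0.0528]
ee_rot: [0.707, -0.707, -0.021, 0.021]
contact_force: [-2.5, 1.2, 2.6]
width: 0.0288
```

>>> {"op": "jog_arm", "data": {
  "targets": [
    [0.02,[0,-0.0003,-0.0005],0],
    [0.02,[0,0,-0.0005],0],
    [0.02,[0,0,0],0]
  ]
}}

```text
clock: 22.92
position: [0.5271, 0.1308, 0.0526]
ee_rot: [0.707, -0.706, -0.021, 0.021]
contact_force: [-4.1, 0.5, 9.6]
width: 0.0288
```

>>> {"op": "jog_arm", "data": {
  "targets": [
    [0.02,[0,0,-0.0001],0],
    [0.02,[0,0,0],0],
    [0.02,[0,0,0],0],
    [0.02,[0,0,0],0]
  ]
}}

```text
clock: 23.42
position: [0.5271, 0.1308, 0.0526]
ee_rot: [0.707, -0.706, -0.021, 0.021]
contact_force: [-4.4, 1.4, 8.8]
width: 0.0287
```

```bash
python3 chk.py 9; python3 -c "
from h import *
s=manip.get_state();print(s['contact_force'],s['moment'],s['qd'].round(4))"
```

```text
23.425 [527.09647225 130.8248633   52.6079767 ] 0.05982175948682289 0.02867193210478654 [-4.39553968  1.40813839  8.82116122]
v frame 1.012040486031769 -1.4384110638978578
[-4.22324107  2.54017281  8.51948309] [ 0.18404437  0.68672876 -0.16092182] [-0.0007  0.0003 -0.0016  0.0016 -0.0014  0.0002]
```

View pics/scene9.png

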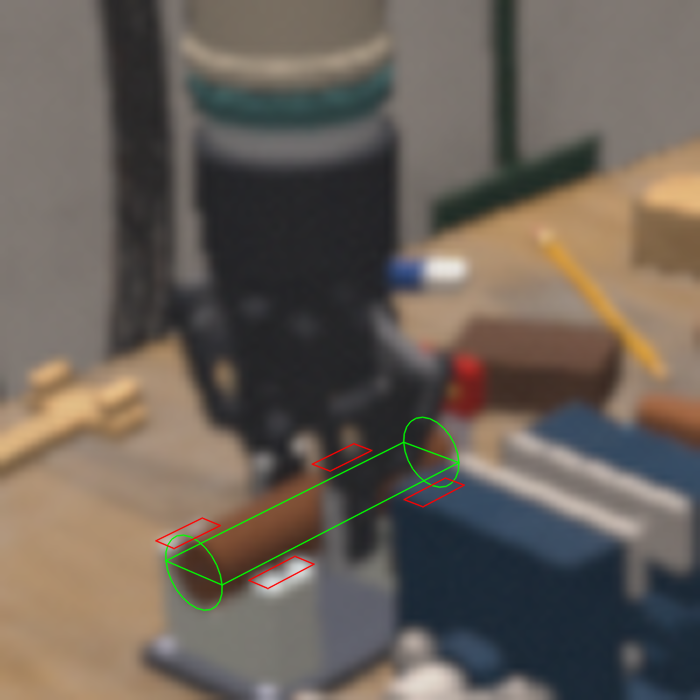

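View pics/top9.png

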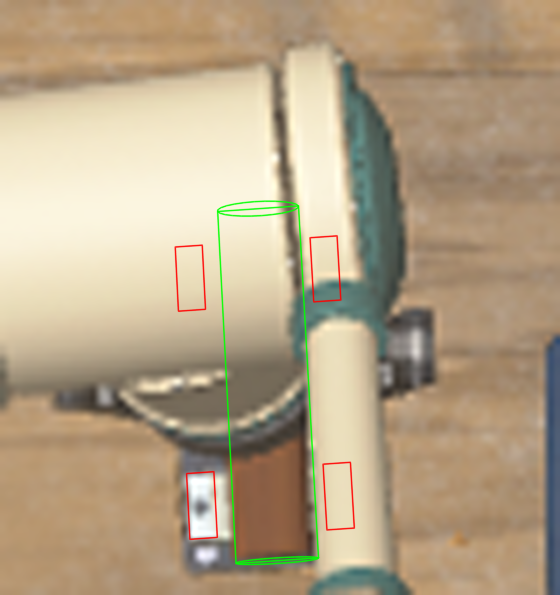

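>>> {"op": "jog_arm", "data": {
  "targets": [
    [0.02,[-0.0005,0.0003,0],0],
    [0.02,[0,0,0],0],
    [0.02,[0,0,0],0],
    [0.02,[0,0,0],0]
  ]
}}

```text
clock: 24.02
position: [0.5271, 0.1309, 0.0526]
ee_rot: [0.707, -0.707, -0.021, 0.02]
contact_force: [-3.2, 0.7, 8.0]
width: 0.0291
```

>>> {"op": "jog_arm", "data": {
  "targets": [
    [0.02,[0,0,-0.0002],0],
    [0.02,[0,0,0],0],
    [0.02,[0,0,0],0]
  ]
}}

```text
clock: 24.4
position: [0.5271, 0.1309, 0.0526]
ee_rot: [0.707, -0.707, -0.021, 0.02]
contact_force: [-4.2, 0.9, 9.8]
width: 0.0286
```

```bash
python3 chk.py 10; python3 -c "
from h import *
for i in range(4):
  get_image('top');s=manip.get_state();print(s['clock'],s['contact_force'].round(1),s['position'].round(4),s['moment'].round(2))"
```

```text
24.4 [527.08298381 130.85735595  52.59112142] 0.05955866011620481 0.02863441511674196 [-4.19067412  0.93725765  9.78359832]
v frame 1.0005247048954653 -1.4051680595482834
24.55 [-3.9  0.8  9.4] [0.5271 0.1309 0.0526] [ 0.11  0.58 -0.23]
24.6 [-2.7 -0.1  9.8] [0.5271 0.1308 0.0526] [ 0.12  0.62 -0.19]
24.65 [-3.   0.   9.5] [0.5271 0.1309 0.0526] [ 0.03  0.55 -0.27]
24.7 [-3.5  0.3  8.8] [0.5271 0.1309 0.0526] [ 0.04  0.6  -0.18]
```

View pics/scene10.png

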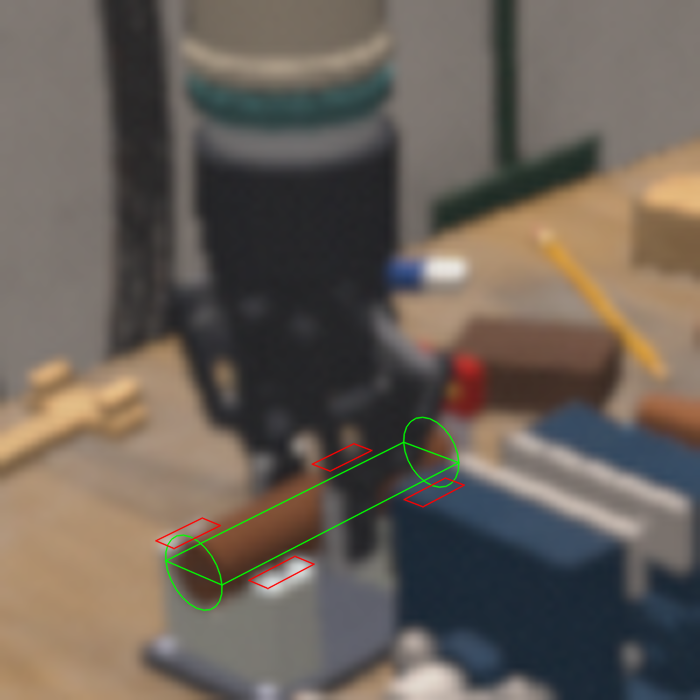

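```bash
python3 -c "
from h import *
s=manip.get_state();print(s['clock'],s['contact_force'].round(1));print(sign_off())"
```

```text
24.7 [-3.5  0.3  8.8]
the job is handed in; nothing more can be done
None
```

I stood the stop blade in the slot and let go of it. Then I laid the bar in the V against the blade and handed the job in at 24.7 s, with the gripper still holding the bar and pressing it down. `sign_off()` gives no verdict, so the result is judged only by my own checks.

- **Blade choice:** I took the blade in the brown stand. Its grip top measured about 91 mm, which fits the size given; the two look-alikes stood about 120 mm tall.
- **Blade placing:** It went down to the expected floor height and stopped firmly at about 12 N. A picture taken after letting go showed it upright in the slot.
- **Bar:** The measured height puts its axis at about z = 54 mm in the V-rest's frame. By tool position its centre is at about x = 1 mm along the V.
- **Press:** The last readings were about 9 to 10 N downward and under 1 N sideways, steady, so both sides of the V should bear about equally. I can't measure the two sides separately.

**Disagreements and doubts:**
- **Sideways position:** The tool sits about 1.4 mm to the -y side of the V centre I measured by camera. I went by the force balance instead, because the sideways force changed sign there.
- **Blade lean:** The bar still presses on the blade with about 3 to 4 N along the V. The top of the blade moved about 3 mm in the pictures, an estimated lean of 0.03 to 0.04 rad against the 0.15 limit. The bar may therefore sit 1 to 2 mm further along than the tool position says, still inside the 6 mm limit.
- **Camera offset:** The scene camera was about 1 pixel off from the robot and the top camera, which I allowed for.

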